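Pair the bonsai pots with their drip trays

ROBOT

A 7-joint arm with a two-finger parallel gripper is mounted at the origin on the work surface. World frame = base frame: x ahead of the robot, y to its left, z up, the work surface at z = 0. Lengths are in m, angles in rad, forces in N, time in s.
With the tool pointing down it reaches from about 0.4 to 0.875 m from the base axis. Payload 19.3 kg.
Tool frame: the origin (TCP) lies between the finger pads; the fingertips stand 17 mm ahead of it and the grasp point (between the pads) lies 2 mm behind it; x points along the fingers, y is the direction in which the jaws open and shut, and the axes are right-handed (so a half turn about x gives the same grasp; the last joint's range is limited). The gripper opens to 85 mm and grips with 20 to 120 N. Pads are 22 mm wide; open, the fingers measure 114 mm over their backs; the gripper's body (76 mm by 85 mm) begins 54 mm behind the grasp point. The pads swing forward as they close: fully open they stand 13 mm farther back than shut.
Start: joints at [-1.413, 0.521, -0.036, 1.599, 0.021, 1.021, -0.113], TCP at [0.141, 0.609, 0.248] pointing down, gripper open.
Joint ranges: [-2.91, 2.91], [-0.3, 2.13], [-1.5, 1.42], [0.17, 2.43], [-1.26, 4.41], [0.16, 1.93], [-2.52, 2.52]. Speed limits (rad/s): [1.89, 1.89, 2.39, 2.39, 3.01, 3.01, 3.01].

INTERFACE

Orientations are given as [roll, pitch, yaw] about the fixed x, y, z axes, in that order (R = Rz(yaw) Ry(pitch) Rx(roll)).
In Python, from workcell import bot gives the robot as it stands.
- The arm moves only by the shell command python3 -m creep 'ROWS' [FORCE]. ROWS is JSON, a list of rows, each an object of numbers: "wx", "wy", "wz": the turn, a rotation vector about the tool's x, y, z in degrees; "tx", "ty", "tz": the shift along the tool's x, y, z in m; "claw": the closure, from 0 (fully open) to 1 (shut). A call has 1 to 8 rows; each row is the pose to reach, as a shift and turn from the pose measured when the call began, along the tool's axes at that moment; what a row does not reach only later rows make up. A row lasts 1/10 s, in which the tool goes at most 50 mm and 8.59 degrees, less where a joint would pass 70% of its speed; a pose out of reach is approached as far as the arm can. A call with a gripper value outside its range is refused whole. The fingers move at their own pace and stop on an object; FORCE is the grip in N (left out, the last holds). Time passes only in rows, so rows that repeat a pose let the fingers close. It gives the time, the measured TCP pose, the force and the opening at its end, in the units of the state.
- bot.observe(): the state, without advancing time (a new reading comes with each control period).
- bot.grab_frame(name): name is "side" or "top" or "wrist"; returns the picture (384x512x3 uint8, blue, green, red); there is no depth.
- bot.get_calibration(name): a dict with "fx", "fy", "cx", "cy" (pixels), "dist_coeffs" ([k1, k2, p1, p2, k3] as OpenCV has them; the pictures are not rectified), "R" (3x3) and "t" (3): a world point X has camera coordinates R X + t. Camera axes: x right, y down, z forward; pixel columns grow to the right and rows downward; lengths in m; the calibration is good to about 2 mm. A picture is of the moment at which its call begins: read the wrist's pose just before it. get_calibration takes no time and is no camera call; for the wrist camera it gives the pose at the moment of the call.
- bot.job_done(): hands the job in, once; it reports no verdict.
The state is a dict: "clock": time; "qpos": joint angles; "qd": joint speeds; "joint_efforts": joint torques, N m; "position": TCP position; "tool_rot": TCP orientation; "force": force on the tool from outside, world axes, zero at the start; "moment": the same for the moment, N m; "grip_width": finger opening in m.
Only numpy, scipy, OpenCV 4.12 (cv2) and the standard library are available. Lean on these libraries where they do the work, as an engineer would, in place of code of your own. Each camera call takes 0.05 s, during which the arm holds its last target.

TASK

Put each of the four empty bonsai pots into the drip tray that matches it in both colour and shape, so that it stands upright and flat on the tray's floor, centred inside the rim, with the square pots turned square to their trays. The pots are ceramic: set them down, do not drop them or knock them about, and leave the mug and the camera standing where they are.

Things in the scene. Friction and masses are not known exactly. Their poses are not given: they have to be found in the camera images.
- pot_blue_round: Loose empty bonsai pot, blue-glazed, round, 54 mm in diameter, 52 mm tall, open on top, about 0.13 to 0.25 kg. Walls are upright, 5 mm thick, from 5 mm up to the top; below 5 mm is a narrower foot 44 mm across. Origin: centre of its underside; z up. It can be gripped across its outside from above.
- pot_blue_square: Loose empty bonsai pot, blue-glazed, square, 54 mm square (sides along its x and y axes), 52 mm tall, open on top, about 0.13 to 0.25 kg. Walls are upright, 5 mm thick, from 5 mm up to the top, with a lip line 1 mm proud along the top 6 mm (look only); below 5 mm is a narrower foot 44 mm across. Origin: centre of its underside; z up. It can be gripped across its outside from above.
- pot_terracotta_round: Loose empty bonsai pot, orange-brown terracotta, round, 54 mm in diameter, 52 mm tall, open on top, about 0.13 to 0.25 kg. Walls are upright, 5 mm thick, from 5 mm up to the top; below 5 mm is a narrower foot 44 mm across. Origin: centre of its underside; z up. It can be gripped across its outside from above.
- pot_terracotta_square: Loose empty bonsai pot, orange-brown terracotta, square, 54 mm square (sides along its x and y axes), 52 mm tall, open on top, about 0.13 to 0.25 kg. Walls are upright, 5 mm thick, from 5 mm up to the top, with a lip line 1 mm proud along the top 6 mm (look only); below 5 mm is a narrower foot 44 mm across. Origin: centre of its underside; z up. It can be gripped across its outside from above.
- tray_blue_round: Drip tray, blue-glazed, round, 84 mm in outer and 76 mm in inner diameter, with a flat floor of a lighter tint 5 mm above the table and a rim whose top is 10 mm above the table. It does not move when pushed. Origin: centre of its underside, on the table; z up.
- tray_blue_square: Drip tray, blue-glazed, square, 84 mm square outside, 76 mm inside (sides along its x and y axes), with a flat floor of a lighter tint 5 mm above the table and a rim whose top is 10 mm above the table. It does not move when pushed. Origin: centre of its underside, on the table; z up.
- tray_terracotta_round: Drip tray, orange-brown terracotta, round, 84 mm in outer and 76 mm in inner diameter, with a flat floor of a lighter tint 5 mm above the table and a rim whose top is 10 mm above the table. It does not move when pushed. Origin: centre of its underside, on the table; z up.
- tray_terracotta_square: Drip tray, orange-brown terracotta, square, 84 mm square outside, 76 mm inside (sides along its x and y axes), with a flat floor of a lighter tint 5 mm above the table and a rim whose top is 10 mm above the table. It does not move when pushed. Origin: centre of its underside, on the table; z up.
- mug: Bystander: loose white mug standing among the pots and trays, 76 mm in diameter, 90 mm tall, with a handle sticking out about 30 mm towards its +y axis. Origin: centre of its underside.
- camera: Bystander: loose black photo camera standing at the far side, body 45 x 125 mm (x, y), 93 mm tall, with a lens 62 mm across that sticks out 40 mm from the body towards its -x axis. Origin: centre of the underside of its body.

How it is judged:
At the end, for the whole second after the job is handed in: Each pot stands in the tray of its colour and shape: centres within 12 mm horizontally, underside on the tray floor (2 to 8 mm above the tray's underside), tilt under 0.06 rad, square pots' sides within 0.25 rad of the tray's (any quarter turn), at rest (under 0.02 m/s) (horizontal distance between pot_blue_round and tray_blue_round below 0.012 m and z of pot_blue_round in the frame of tray_blue_round between 0.002 and 0.008 m and angle between each of pot_blue_round, pot_blue_square, pot_terracotta_round, pot_terracotta_square's own z axis and vertical below 0.06 rad and linear speed of each of pot_blue_round, pot_blue_square, pot_terracotta_round, pot_terracotta_square below 0.02 m/s and horizontal distance between pot_blue_square and tray_blue_square below 0.012 m and z of pot_blue_square in the frame of tray_blue_square between 0.002 and 0.008 m and (angle between the x axis of pot_blue_square and the x axis of tray_blue_square, either way round below 0.25 rad or angle between the x axis of pot_blue_square and the y axis of tray_blue_square, either way round below 0.25 rad) and horizontal distance between pot_terracotta_round and tray_terracotta_round below 0.012 m and z of pot_terracotta_round in the frame of tray_terracotta_round between 0.002 and 0.008 m and horizontal distance between pot_terracotta_square and tray_terracotta_square below 0.012 m and z of pot_terracotta_square in the frame of tray_terracotta_square between 0.002 and 0.008 m and (angle between the x axis of pot_terracotta_square and the x axis of tray_terracotta_square, either way round below 0.25 rad or angle between the x axis of pot_terracotta_square and the y axis of tray_terracotta_square, either way round below 0.25 rad)); the robot touches nothing.
It fails at once if the mug is shifted by more than 20 mm or tipped (distance of mug from where it was at the start of the episode above 0.02 m or angle between mug's own z axis and vertical above 0.2 rad).
It fails at once if the camera is shifted by more than 20 mm or tipped (distance of camera from where it was at the start of the episode above 0.02 m or angle between camera's own z axis and vertical above 0.2 rad).
It fails at once if a pot is dropped, thrown or knocked away (faster than 0.55 m/s, as after a fall of about 15 mm, while the fingers do not touch it) ((contact force between pot_blue_round and the fingers below 0.01 N and linear speed of pot_blue_round above 0.55 m/s) or (contact force between pot_blue_square and the fingers below 0.01 N and linear speed of pot_blue_square above 0.55 m/s) or (contact force between pot_terracotta_round and the fingers below 0.01 N and linear speed of pot_terracotta_round above 0.55 m/s) or (contact force between pot_terracotta_square and the fingers below 0.01 N and linear speed of pot_terracotta_square above 0.55 m/s)).
It also fails if it takes over 120 s, if anything falls off the work surface, if the arm or the gripper's body presses on something with over 40 N, if the wrist force passes 120 N, or if a joint passes its speed limit or range.

## Working session

There is one attempt and no reset: what is moved stays moved. The work goes in short steps, Python scripts to look and compute and a shell command to move; the robot and the scene stay as the last step left them, time stands still between calls to the robot, and variables do not carry over. Pictures are saved under pics/ and viewed, and the job is handed in when it is done.

```bash
mkdir -p pics; ls; python3 - <<'E'
from workcell import bot
import cv2,json
print(bot.observe())
for n in ("top","side"):
    im=bot.grab_frame(n); cv2.imwrite(f"pics/{n}0.png",im); print(n,bot.get_calibration(n))
c=bot.get_calibration("wrist");im=bot.grab_frame("wrist"); cv2.imwrite("pics/wrist0.png",im); print(c)
E
```

```text
pics
{'clock': 0.0, 'qpos': array([-1.41319082,  0.52204502, -0.0363191 ,  1.59999419,  0.02116533,
        1.02110556, -0.11276682]), 'qd': array([ 4.89192167e-05,  8.61154114e-04, -8.37404302e-04, -3.39576398e-04,
       -5.65196703e-04,  1.38585229e-03, -4.42868911e-04]), 'joint_efforts': array([-5.87897848e-04, -9.27112412e+01,  1.97974496e+00, -3.69937992e+01,
        1.77438481e-02,  8.36632331e-03,  3.40574059e-05]), 'position': array([0.14110867, 0.60853498, 0.24771143]), 'tool_rot': array([-1.52101842,  1.5696277 , -1.7488263 ]), 'force': array([ 0.66623708, -0.90649549,  0.32788839]), 'moment': array([ 0.00543917, -0.0160312 , -0.07527075]), 'grip_width': 0.08546652481036711}
top {'fx': 436.30724607429175, 'fy': 436.30724607429175, 'cx': 254.3455948725574, 'cy': 185.3829135349072, 'dist_coeffs': array([-0.02393497,  0.        ,  0.        ,  0.        ,  0.        ]), 'R': array([[-0.00906231, -0.99991423, -0.00945566],
       [-0.99478232,  0.00997593, -0.10153138],
       [ 0.101617  ,  0.00848621, -0.9947874 ]]), 't': array([0.01068327, 0.56343719, 1.37360802])}
side {'fx': 410.49332037728925, 'fy': 410.49332037728925, 'cx': 258.20301137447746, 'cy': 179.8845738286353, 'dist_coeffs': array([0.01256829, 0.        , 0.        , 0.        , 0.        ]), 'R': array([[ 0.96801121, -0.25071772,  0.00974266],
       [-0.17797403, -0.71348512, -0.67769037],
       [ 0.17686023,  0.65427793, -0.73528284]]), 't': array([-0.57019823,  0.1250389 ,  0.95676164])}
{'fx': 336.3569449444447, 'fy': 336.3569449444447, 'cx': 257.38863620166177, 'cy': 198.8850023953834, 'dist_coeffs': array([0.02467289, 0.        , 0.        , 0.        , 0.        ]), 'R': array([[ 2.26080807e-01,  9.74108476e-01, -3.81487765e-04],
       [ 9.33414361e-01, -2.16524065e-01,  2.86103056e-01],
       [ 2.78612811e-01, -6.50384961e-02, -9.58198777e-01]]), 't': array([-0.62533911, -0.0356474 ,  0.37858437])}
```

View pics/top0.png

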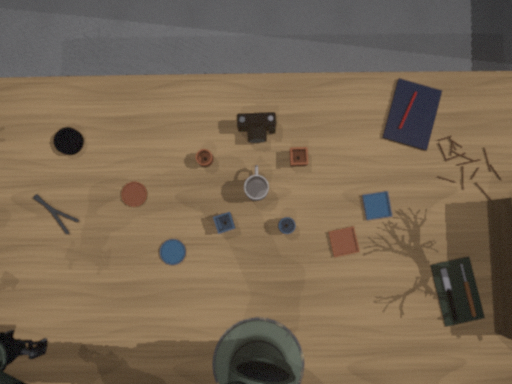

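View pics/side0.png

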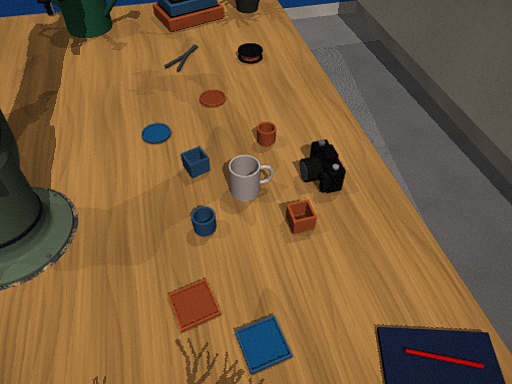

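View pics/wrist0.png

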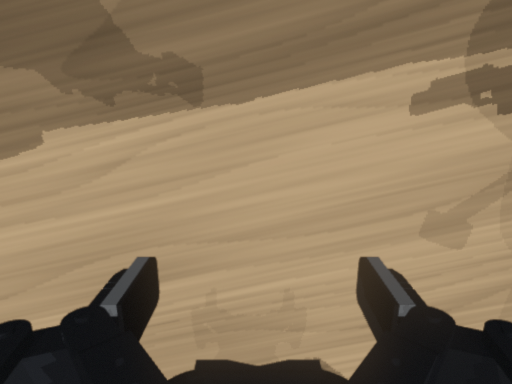

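The top view shows the scene:
- Round trays: terracotta (134,194), blue (173,251).
- Square trays: terracotta (343,241), blue (376,205).
- Pots: terracotta round (204,158), terracotta square (298,157), blue square (224,223), blue round (287,226).
- Mug at (256,186), camera at (256,124).

The side view agrees.

```bash
cat > h.py <<'E'
import numpy as np,cv2
from workcell import bot
def ray(c,uv,z):
    K=np.array([[c['fx'],0,c['cx']],[0,c['fy'],c['cy']],[0,0,1]])
    p=cv2.undistortPoints(np.array(uv,float).reshape(-1,1,2),K,np.array(c['dist_coeffs']))[:,0]
    d=np.c_[p,np.ones(len(p))]@c['R']; o=-c['R'].T@c['t']
    return (o+d*((z-o[2])/d[:,2])[:,None])[:,:2]
def proj(c,X):
    K=np.array([[c['fx'],0,c['cx']],[0,c['fy'],c['cy']],[0,0,1]])
    return cv2.projectPoints(np.array(X,float).reshape(-1,1,3),cv2.Rodrigues(c['R'])[0],c['t'],K,np.array(c['dist_coeffs']))[0][:,0]
def mask(im,col):
    h=cv2.cvtColor(im,cv2.COLOR_BGR2HSV).astype(int)
    H,S,V=h[...,0],h[...,1],h[...,2]
    if col=='b': m=(H>95)&(H<120)&(S>90)&(V>35)
    else: m=((H<11)|(H>172))&(S>115)&(V>40)
    return cv2.morphologyEx((m*255).astype(np.uint8),cv2.MORPH_OPEN,np.ones((2,2)))
def blobs(im,col,amin=80):
    cs,_=cv2.findContours(mask(im,col),cv2.RETR_EXTERNAL,cv2.CHAIN_APPROX_NONE)
    return [k for k in cs if cv2.contourArea(k)>amin]
E
python3 - <<'E'
from h import *
for n in("top","side"):
  im=cv2.imread(f"pics/{n}0.png"); c=bot.get_calibration(n)
  print(n)
  for col in "bt":
    for k in blobs(im,col):
      m=cv2.moments(k); u=(m['m10']/m['m00'],m['m01']/m['m00'])
      out=[]
      for z in (.01,.03,.052):
        P=ray(c,k[:,0],z); 
        r=cv2.minAreaRect((P*1000).astype(np.float32)); out.append([np.round(r[0],0),np.round(r[1],0),round(r[2],1)])
      print(col,np.round(u),cv2.contourArea(k),*[f"{o[0]}{o[1]}{o[2]}" for o in out])
c=bot.get_calibration("top")
print("mug,top z.09",ray(c,[[257,186]],.09), "cam",ray(c,[[256,122],[257,140],[237,115],[276,115]],.08))
E
```

```text
top
b [173. 253.] 381.5 [350. 269.][71. 70.]89.6 [351. 265.][70. 69.]89.6 [352. 261.][69. 68.]89.6
b [377. 206.] 465.5 [ 494. -392.][74. 73.]8.1 [ 493. -387.][73. 72.]8.1 [ 492. -381.][72. 71.]8.1
t [344. 242.] 545.5 [ 379. -282.][79. 80.]10.6 [ 380. -278.][77. 79.]10.6 [ 381. -274.][76. 77.]10.6
t [135. 195.] 415.0 [540. 397.][76. 75.]89.5 [538. 391.][75. 74.]89.5 [536. 385.][74. 73.]89.5
t [296. 160.] 81.0 [ 656. -138.][46. 50.]89.4 [ 653. -136.][45. 49.]89.4 [ 649. -134.][44. 48.]89.4
t [408. 111.] 94.5 [ 809. -508.][ 11. 137.]64.1 [ 803. -501.][ 11. 135.]64.1 [ 797. -493.][ 11. 133.]64.1
side
b [439. 357.] 5816.0 [ 809. -498.][101. 210.]73.0 [ 799. -502.][ 98. 205.]73.0 [ 788. -507.][ 95. 199.]73.0
b [264. 345.] 1928.5 [ 498. -395.][83. 86.]8.2 [ 495. -402.][81. 84.]8.2 [ 493. -410.][79. 81.]8.2
b [205. 222.] 532.5 [436. -81.][85. 53.]83.6 [435. -97.][83. 52.]83.6 [ 434. -113.][81. 50.]83.6
b [197. 163.] 553.0 [448. 121.][71. 98.]17.9 [447. 100.][69. 95.]17.9 [446.  78.][67. 92.]17.9
b [157. 134.] 421.0 [355. 263.][80. 87.]8.8 [356. 239.][77. 85.]8.8 [358. 212.][75. 82.]8.8
b [30
[... 365 characters left out ...]
5. -507.][  9. 135.]64.3 [ 794. -512.][  8. 131.]64.3
t [195. 306.] 1595.0 [ 383. -284.][84. 88.]11.6 [ 384. -294.][81. 86.]11.6 [ 384. -305.][79. 83.]11.6
t [302. 217.] 698.0 [ 664. -124.][71. 87.]2.0 [ 658. -138.][69. 85.]2.0 [ 650. -154.][67. 82.]2.0
t [267. 134.] 343.0 [664. 186.][101.  53.]75.5 [657. 164.][98. 52.]75.5 [650. 139.][96. 50.]75.5
t [213.  99.] 323.5 [543. 390.][84. 80.]76.3 [540. 363.][82. 78.]76.3 [536. 333.][80. 76.]76.3
t [189.  18.] 835.0 [536. 952.][232. 295.]76.9 [532. 911.][226. 288.]76.9 [529. 865.][219. 279.]76.9
mug,top z.09 [[ 0.55526722 -0.00335521]] cam [[ 0.75853134 -0.00214898]
 [ 0.70096593 -0.00473381]
 [ 0.78175319  0.05750553]
 [ 0.78033354 -0.06532882]]
```

```bash
python3 - <<'E'
import cv2
t=cv2.imread("pics/top0.png"); s=cv2.imread("pics/side0.png")
cv2.imwrite("pics/topc.png",cv2.convertScaleAbs(cv2.resize(t[100:270,180:320],None,fx=4,fy=3.5,interpolation=cv2.INTER_CUBIC),alpha=1.8))
cv2.imwrite("pics/sidec.png",cv2.convertScaleAbs(cv2.resize(s[110:250,170:350],None,fx=4.4,fy=4.2,interpolation=cv2.INTER_CUBIC),alpha=1.6))
E
```

```text
(no output)
```

View pics/topc.png

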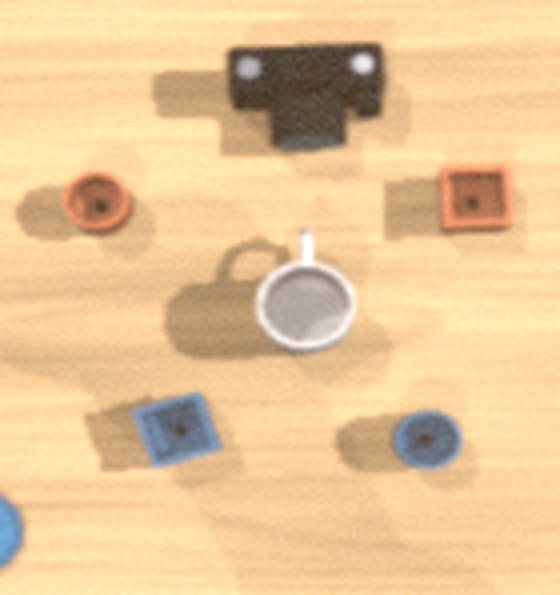

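View pics/sidec.png

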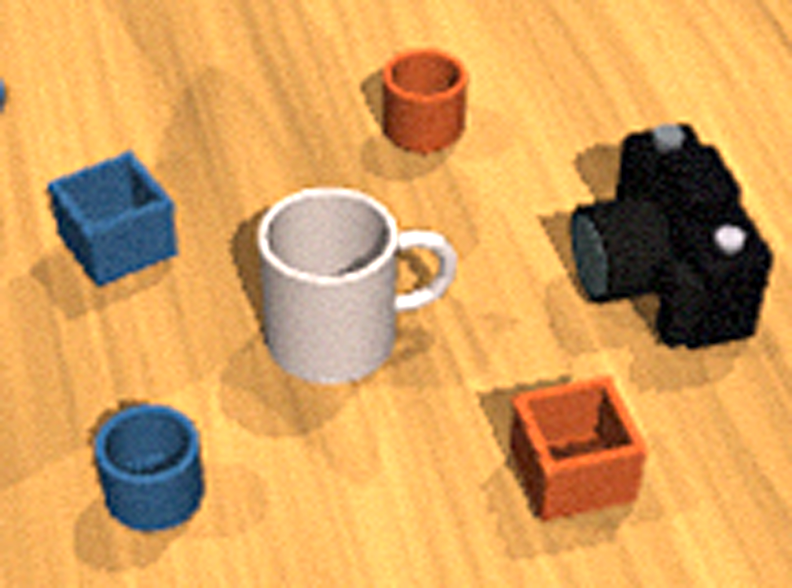

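```bash
python3 - <<'E'
from h import *
D=dict(TR=([[97,201]],[[426,76]]),TS=([[441,167],[512,167],[511,228],[443,228]],[[513,400],[610,380],[643,446],[545,468]]),
BS=([[135,407],[203,393],[220,448],[155,466]],[[50,187],[132,155],[175,210],[97,232]]),BR=([[427,438]],[[148,444]]))
for n,(a,b) in D.items():
  for cam,p,s,o in(("top",a,(4,3.5),(180,100)),("side",b,(4.4,4.2),(170,110))):
    s=np.array(s);uv=(np.array(p)+.5)/s-.5+o
    P=ray(bot.get_calibration(cam),uv,.052)*1000
    print(n,cam,P.mean(0).round(1), end=' ')
    if len(P)==4:
      r=cv2.minAreaRect(P.astype(np.float32));print(np.round(r[1]),round(r[2],1),end='')
    print()
E
```

```text
TR top [653.4 165.1] 
TR side [655.2 166. ] 
TS top [ 653.5 -137.2] [57. 56.] 89.4
TS side [ 655.  -135.7] [55. 49.] 1.4
BS top [446.5 100.8] [55. 55.] 16.5
BS side [446.6 100.5] [54. 57.] 18.5
BR top [436.1 -94. ] 
BR side [434.8 -95.5]
```

```bash
cat >> h.py <<'E'
from scipy.spatial.transform import Rotation as Ro
def go(x,y,z,psi=None):
    s=bot.observe(); R=Ro.from_euler('xyz',s['tool_rot']).as_matrix(); p=s['position']
    cur=np.degrees(np.arctan2(R[1,1],R[0,1]))
    if psi is None: psi=cur
    psi=cur+(psi-cur+90)%180-90
    a=np.radians(psi); T=np.array([[0,np.cos(a),np.sin(a)],[0,np.sin(a),-np.cos(a)],[-1,0,0]])
    w=np.degrees(Ro.from_matrix(R.T@T).as_rotvec()); t=R.T@(np.array([x,y,z])-p)
    print("clk",round(s['clock'],2),"p",p.round(4),"yaw",cur.round(1),"F",s['force'].round(1),"w",s['grip_width'].round(4),"q",s['qpos'].round(2))
    print(" tx,ty,tz",t.round(4)," w",w.round(2)," rows>=",round(max(np.linalg.norm(t)/.05,np.linalg.norm(w)/8.59),1))
E
python3 -c "
from h import *
go(.4465,.1007,.2,17);go(.4465,.1007,.2,107)"
```

```text
Traceback (most recent call last):
  File "h.py", line 28, in go
    print("clk",round(s['clock'],2),"p",p.round(4),"yaw",cur.round(1),"F",s['force'].round(1),"w",s['grip_width'].round(4),"q",s['qpos'].round(2))
                                                                                                  ^^^^^^^^^^^^^^^^^^^^^
AttributeError: 'float' object has no attribute 'round'
```

```bash
sed -i "s/s\['grip_width'\].round(4)/round(s['grip_width'],4)/" h.py
python3 -c "
from h import *
go(.4465,.1007,.2,17);go(.4465,.1007,.2,107)"
```

```text
clk 0.15 p [0.1411 0.6086 0.2479] yaw 76.9 F [-0.   1.  -0.3] w 0.0853 q [-1.41  0.52 -0.04  1.6   0.02  1.02 -0.11]
 tx,ty,tz [ 0.0482 -0.4258  0.4122]  w [5.995e+01 3.000e-02 4.000e-02]  rows>= 11.9
clk 0.15 p [0.1411 0.6086 0.2479] yaw 76.9 F [-0.   1.  -0.3] w 0.0853 q [-1.41  0.52 -0.04  1.6   0.02  1.02 -0.11]
 tx,ty,tz [ 0.0482 -0.4258  0.4122]  w [-3.005e+01 -1.000e-02  5.000e-02]  rows>= 11.9
```

```bash
python3 -m creep '[{"tx":0.048,"ty":-0.426,"tz":0.412,"wx":60,"claw":0},{"tx":0.048,"ty":-0.426,"tz":0.412,"wx":60,"claw":0},{"tx":0.048,"ty":-0.426,"tz":0.412,"wx":60,"claw":0},{"tx":0.048,"ty":-0.426,"tz":0.412,"wx":60,"claw":0},{"tx":0.048,"ty":-0.426,"tz":0.412,"wx":60,"claw":0},{"tx":0.048,"ty":-0.426,"tz":0.412,"wx":60,"claw":0},{"tx":0.048,"ty":-0.426,"tz":0.412,"wx":60,"claw":0},{"tx":0.048,"ty":-0.426,"tz":0.412,"wx":60,"claw":0}]' 40
python3 -c "
from h import *
go(.4465,.1007,.2,17)"
```

```text
clk 0.15 p [0.1411 0.6086 0.2479] yaw 76.9 F [-0.   1.  -0.3] w 0.0853 q [-1.41  0.52 -0.04  1.6   0.02  1.02 -0.11]
 tx,ty,tz [ 0.0482 -0.4258  0.4122]  w [5.995e+01 3.000e-02 4.000e-02]  rows>= 11.9$[0]: bad value
```

```bash
python3 -m creep '[{"tx":0.048,"ty":-0.426,"tz":0.412,"wx":60.0,"wy":0.0,"wz":0.0,"claw":0.0}]' 40; echo; python3 -m creep '[{"tx":0.004,"ty":-0.035,"tz":0.034,"wx":5,"claw":0}]'
```

```text
clock: 0.25
position: [0.1633, 0.569, 0.2436]
tool_rot: [2.804, 1.568, 2.432]
force: [0.7, -1.1, -0.4]
grip_width: 0.0854
$[0]: bad value
```

```bash
python3 -m creep '[{"tx":0.004,"ty":-0.035,"tz":0.034,"wx":5,"wy":0,"wz":0,"claw":0}]';python3 -c "
from h import *
go(.4465,.1007,.2,17)"
```

```text
clock: 0.35
position: [0.1832, 0.5228, 0.2388]
tool_rot: [2.999, 1.569, 2.534]
force: [0.5, -0.0, 0.3]
grip_width: 0.0854
clk 0.35 p [0.1832 0.5228 0.2388] yaw 63.4 F [ 0.5 -0.   0.3] w 0.0854 q [-1.36  0.42  0.02  1.8  -0.01  0.92 -0.22]
 tx,ty,tz [ 0.0378 -0.2592  0.4247]  w [ 4.635e+01 -1.200e-01  3.000e-02]  rows>= 10.0
```

All keys are required, and integers are accepted.

```bash
python3 -m creep '[{"tx":0.038,"ty":-0.259,"tz":0.425,"wx":46.4,"wy":0,"wz":0,"claw":0},{"tx":0.038,"ty":-0.259,"tz":0.425,"wx":46.4,"wy":0,"wz":0,"claw":0},{"tx":0.038,"ty":-0.259,"tz":0.425,"wx":46.4,"wy":0,"wz":0,"claw":0},{"tx":0.038,"ty":-0.259,"tz":0.425,"wx":46.4,"wy":0,"wz":0,"claw":0},{"tx":0.038,"ty":-0.259,"tz":0.425,"wx":46.4,"wy":0,"wz":0,"claw":0},{"tx":0.038,"ty":-0.259,"tz":0.425,"wx":46.4,"wy":0,"wz":0,"claw":0},{"tx":0.038,"ty":-0.259,"tz":0.425,"wx":46.4,"wy":0,"wz":0,"claw":0},{"tx":0.038,"ty":-0.259,"tz":0.425,"wx":46.4,"wy":0,"wz":0,"claw":0}]';python3 -c "
from h import *
go(.4465,.1007,.2,17)"
```

```text
clock: 1.15
position: [0.3942, 0.1843, 0.2078]
tool_rot: [-2.691, 1.569, 2.318]
force: [1.3, 0.5, -0.3]
grip_width: 0.0854
clk 1.15 p [0.3942 0.1843 0.2078] yaw 17.0 F [ 1.3  0.5 -0.3] w 0.0854 q [-0.84  0.29  0.33  2.13 -0.14  0.74 -0.13]
 tx,ty,tz [0.0076 0.0256 0.0952]  w [-0.02 -0.11  0.05]  rows>= 2.0
```

```bash
python3 -m creep '[{"tx":0.008,"ty":0.026,"tz":0.095,"wx":0,"wy":0,"wz":0,"claw":0},{"tx":0.008,"ty":0.026,"tz":0.095,"wx":0,"wy":0,"wz":0,"claw":0},{"tx":0.008,"ty":0.026,"tz":0.095,"wx":0,"wy":0,"wz":0,"claw":0},{"tx":0.008,"ty":0.026,"tz":0.095,"wx":0,"wy":0,"wz":0,"claw":0}]';python3 -c "
from h import *
go(.4465,.1007,.2,17)
c=bot.get_calibration('wrist');im=bot.grab_frame('wrist');cv2.imwrite('pics/w1.png',im)
print(proj(c,[[.4465,.1007,.052]]))
for k in blobs(im,'b',1000):
  r=cv2.minAreaRect((ray(c,k[:,0],.052)*1000).astype(np.float32));print(np.round(r[0],1),np.round(r[1],1),r[2])
"
```

```text
clock: 1.55
position: [0.447, 0.0999, 0.1994]
tool_rot: [-2.417, 1.569, 2.589]
force: [-0.9, 0.2, 0.6]
grip_width: 0.0857
clk 1.55 p [0.447  0.0999 0.1994] yaw 16.8 F [-0.9  0.2  0.6] w 0.0857 q [-0.63  0.35  0.35  2.09 -0.18  0.74  0.13]
 tx,ty,tz [-0.0006 -0.0003 -0.0009]  w [-0.18 -0.1   0.08]  rows>= 0.0
[[258.10063458 189.98015912]]
```

View pics/w1.png

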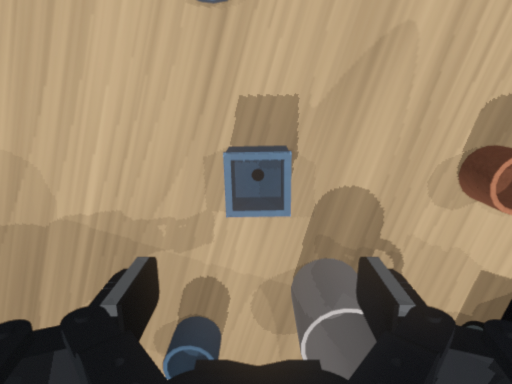

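The blue square pot is centred under the jaws. Its rim corners are at about (225,152), (291,151), (291,216), (227,216), and it is aligned with the jaws.

```bash
python3 -c "
from h import *
c=bot.get_calibration('wrist')
P=ray(c,[[224,153],[291,151],[291,216],[227,216]],.052)*1000
r=cv2.minAreaRect(P.astype(np.float32));print(P.mean(0),r)
go(.4465,.1007,.2,17)
go(.4465,.1007,.028,17)"
```

```text
[444.91019708 106.19743682] ((444.90472412109375, 105.81305694580078), (54.87205123901367, 55.78767013549805), 18.57583999633789)
clk 1.6 p [0.4466 0.1012 0.1995] yaw 17.0 F [-0.1  0.3 -0.3] w 0.0853 q [-0.63  0.35  0.35  2.09 -0.18  0.74  0.13]
 tx,ty,tz [-0.0005 -0.0002  0.0004]  w [-0.05 -0.12  0.08]  rows>= 0.0
clk 1.6 p [0.4466 0.1012 0.1995] yaw 17.0 F [-0.1  0.3 -0.3] w 0.0853 q [-0.63  0.35  0.35  2.09 -0.18  0.74  0.13]
 tx,ty,tz [0.1715 0.     0.0008]  w [-0.05 -0.12  0.08]  rows>= 3.4
```

```bash
python3 -m creep '[{"tx":0.05,"ty":0,"tz":0,"wx":-0.5,"wy":0,"wz":0,"claw":0},{"tx":0.09,"ty":0,"tz":0,"wx":-0.5,"wy":0,"wz":0,"claw":0},{"tx":0.12,"ty":0,"tz":0,"wx":-0.5,"wy":0,"wz":0,"claw":0},{"tx":0.145,"ty":0,"tz":0,"wx":-0.5,"wy":0,"wz":0,"claw":0},{"tx":0.162,"ty":0,"tz":0,"wx":-0.5,"wy":0,"wz":0,"claw":0},{"tx":0.1715,"ty":0,"tz":0,"wx":-0.5,"wy":0,"wz":0,"claw":0},{"tx":0.1715,"ty":0,"tz":0,"wx":-0.5,"wy":0,"wz":0,"claw":0}]' 40
python3 -c "
from h import *
go(.4465,.1007,.2,17)
im=bot.grab_frame('side');cv2.imwrite('pics/s1.png',cv2.resize(im[60:260,90:340],None,fx=3,fy=3))"
```

```text
clock: 2.3
position: [0.4455, 0.1023, 0.0274]
tool_rot: [-2.273, 1.567, 2.745]
force: [0.2, -0.5, 0.8]
grip_width: 0.0851
clk 2.3 p [0.4455 0.1023 0.0274] yaw 17.5 F [ 0.2 -0.5  0.8] w 0.0851 q [-0.48  0.67  0.16  2.18 -0.34  0.32  0.28]
 tx,ty,tz [-1.727e-01 -1.000e-04  1.400e-03]  w [ 0.55 -0.14  0.16]  rows>= 3.5
```

View pics/s1.png

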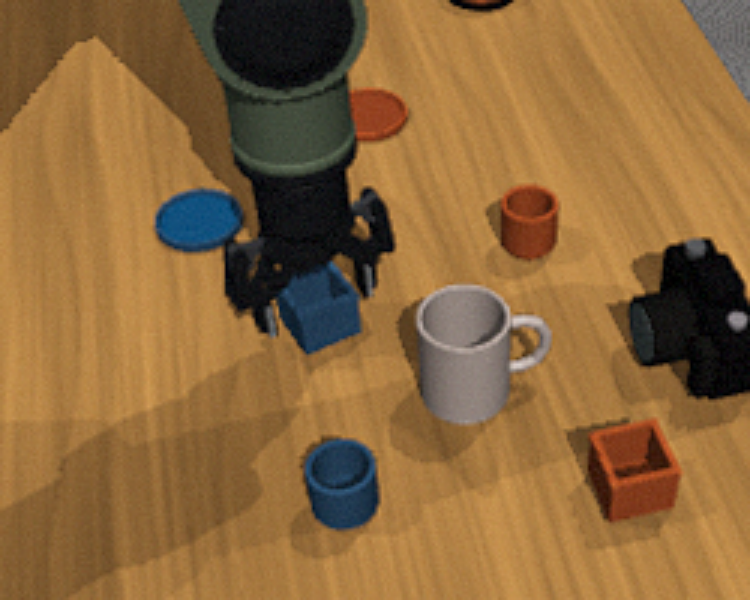

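Both fingers straddle the pot, with its rim centred between them at crop (318,287). Closing.

```bash
python3 -m creep '[{"tx":0,"ty":0,"tz":0,"wx":0,"wy":0,"wz":0,"claw":1},{"tx":0,"ty":0,"tz":0,"wx":0,"wy":0,"wz":0,"claw":1},{"tx":0,"ty":0,"tz":0,"wx":0,"wy":0,"wz":0,"claw":1},{"tx":0,"ty":0,"tz":0,"wx":0,"wy":0,"wz":0,"claw":1},{"tx":0,"ty":0,"tz":0,"wx":0,"wy":0,"wz":0,"claw":1},{"tx":0,"ty":0,"tz":0,"wx":0,"wy":0,"wz":0,"claw":1}]' 40
python3 -c "
from h import *
go(.4465,.1007,.2)"
```

```text
clock: 2.95
position: [0.4463, 0.1025, 0.029]
tool_rot: [-2.971, 1.568, 2.048]
force: [-2.1, 1.4, 12.6]
grip_width: 0.0536
clk 2.95 p [0.4463 0.1025 0.029 ] yaw 17.5 F [-2.1  1.4 12.6] w 0.0536 q [-0.48  0.67  0.16  2.17 -0.34  0.32  0.28]
 tx,ty,tz [-0.171  -0.0005  0.0013]  w [-0.   -0.15  0.03]  rows>= 3.4
```

```bash
python3 -m creep '[{"tx":-0.015,"ty":0,"tz":0,"wx":0,"wy":0,"wz":0,"claw":1},{"tx":-0.05,"ty":0,"tz":0,"wx":0,"wy":0,"wz":0,"claw":1},{"tx":-0.09,"ty":0,"tz":0,"wx":0,"wy":0,"wz":0,"claw":1},{"tx":-0.13,"ty":0,"tz":0,"wx":0,"wy":0,"wz":0,"claw":1},{"tx":-0.16,"ty":0,"tz":0,"wx":0,"wy":0,"wz":0,"claw":1},{"tx":-0.17,"ty":0,"tz":0,"wx":0,"wy":0,"wz":0,"claw":1}]'
python3 -c "
from h import *
go(.496,-.393,.2,8.1)
im=bot.grab_frame('wrist');cv2.imwrite('pics/w2.png',im)"
```

```text
clock: 3.55
position: [0.4474, 0.1025, 0.202]
tool_rot: [2.312, 1.566, 1.048]
force: [0.2, 1.2, -2.4]
grip_width: 0.0534
clk 3.55 p [0.4474 0.1025 0.202 ] yaw 17.5 F [ 0.2  1.2 -2.4] w 0.0534 q [-0.65  0.34  0.37  2.09 -0.19  0.74  0.15]
 tx,ty,tz [-2.000e-04 -1.030e-01  4.871e-01]  w [ 9.44 -0.22 -0.21]  rows>= 10.0
```

View pics/w2.png

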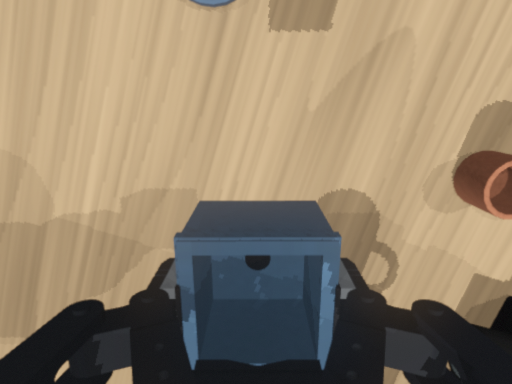

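```bash
python3 -c "
from h import *
s=bot.observe();R=Ro.from_euler('xyz',s['tool_rot']).as_matrix()
c=bot.get_calibration('wrist')
P=ray(c,[[176,237],[340,237]],s['position'][2]+.023)
for p in P: print(R.T@(np.r_[p,s['position'][2]]-s['position']), p)
"
```

```text
[ 8.42763831e-06 -2.72917596e-02 -3.05737625e-02] [0.41218195 0.12351655]
[ 0.00020963  0.02634373 -0.03048264] [0.4633508  0.13959644]
```

```bash
python3 -m creep '[{"tx":0,"ty":-0.103,"tz":0.487,"wx":9.4,"wy":0,"wz":0,"claw":1},{"tx":0,"ty":-0.103,"tz":0.487,"wx":9.4,"wy":0,"wz":0,"claw":1},{"tx":0,"ty":-0.103,"tz":0.487,"wx":9.4,"wy":0,"wz":0,"claw":1},{"tx":0,"ty":-0.103,"tz":0.487,"wx":9.4,"wy":0,"wz":0,"claw":1},{"tx":0,"ty":-0.103,"tz":0.487,"wx":9.4,"wy":0,"wz":0,"claw":1},{"tx":0,"ty":-0.103,"tz":0.487,"wx":9.4,"wy":0,"wz":0,"claw":1},{"tx":0,"ty":-0.103,"tz":0.487,"wx":9.4,"wy":0,"wz":0,"claw":1}]'
python3 -c "
from h import *
go(.496,-.393,.2,8.1)"
```

```text
clock: 4.3
position: [0.4807, -0.2479, 0.1981]
tool_rot: [2.804, 1.565, 1.376]
force: [1.2, 0.4, -2.0]
grip_width: 0.0532
clk 4.3 p [ 0.4807 -0.2479  0.1981] yaw 8.2 F [ 1.2  0.4 -2. ] w 0.0532 q [ 0.05  0.49  0.44  1.89 -0.28  0.82  0.78]
 tx,ty,tz [-0.0027 -0.0054  0.1458]  w [ 0.05 -0.29 -0.1 ]  rows>= 2.9
```

```bash
python3 -m creep '[{"tx":0,"ty":-0.005,"tz":0.05,"wx":0,"wy":0,"wz":0,"claw":1},{"tx":0,"ty":-0.005,"tz":0.1,"wx":0,"wy":-0.3,"wz":0,"claw":1},{"tx":0,"ty":-0.005,"tz":0.135,"wx":0,"wy":-0.3,"wz":-0.1,"claw":1},{"tx":0,"ty":-0.005,"tz":0.147,"wx":0,"wy":-0.3,"wz":-0.1,"claw":1},{"tx":0,"ty":-0.005,"tz":0.147,"wx":0,"wy":-0.3,"wz":-0.1,"claw":1}]'
python3 -c "
from h import *
go(.496,-.3945,.035,8.1)
c=bot.get_calibration('wrist')
for n in ('wrist','top'): cv2.imwrite('pics/%s3.png'%n,bot.grab_frame(n))"
```

```text
clock: 4.8
position: [0.4956, -0.3956, 0.1954]
tool_rot: [-1.907, 1.569, 2.945]
force: [0.0, 0.6, -2.4]
grip_width: 0.0536
clk 4.8 p [ 0.4956 -0.3956  0.1954] yaw 8.0 F [ 0.   0.6 -2.4] w 0.0536 q [ 0.3   0.63  0.43  1.64 -0.31  0.94  0.98]
 tx,ty,tz [ 0.1604  0.0008 -0.0009]  w [-0.08 -0.04  0.1 ]  rows>= 3.2
```

View pics/wrist3.png

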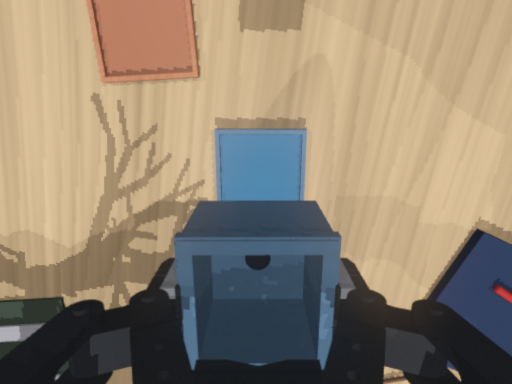

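The blue square tray shows below the held pot, with its far edge at (216,128)-(306,128). The terracotta square tray is partly visible too, with its near edge at (102,82)-(198,76).

```bash
python3 -c "
from h import *
s=bot.observe();R=Ro.from_euler('xyz',s['tool_rot']).as_matrix();p=s['position']
c=bot.get_calibration('wrist')
def T(uv,z): return [(R.T@(np.r_[q,p[2]]-p)*1000).round(1)[1:] for q in ray(c,uv,z)]
print('tray',T([[216,128.5],[306,128.5]],.01)); print('pot',T([[176,237],[340,237]],p[2]+.023))
print('tsq', ray(c,[[102,82],[198,76.5]],.01))
"
```

```text
tray [array([-38.6, -48.1]), array([ 43. , -48.1])]
pot [array([-27.4, -30.5]), array([ 26.2, -30.5])]
tsq [[ 0.34931295 -0.32588467]
 [ 0.43121952 -0.30919479]]
```

```bash
python3 -m creep '[{"tx":0.05,"ty":0.002,"tz":-0.0025,"wx":0,"wy":0,"wz":0,"claw":1},{"tx":0.09,"ty":0.002,"tz":-0.0025,"wx":0,"wy":0,"wz":0,"claw":1},{"tx":0.12,"ty":0.002,"tz":-0.0025,"wx":0,"wy":0,"wz":0,"claw":1},{"tx":0.14,"ty":0.002,"tz":-0.0025,"wx":0,"wy":0,"wz":0,"claw":1},{"tx":0.15,"ty":0.002,"tz":-0.0025,"wx":0,"wy":0,"wz":0,"claw":1},{"tx":0.155,"ty":0.002,"tz":-0.0025,"wx":0,"wy":0,"wz":0,"claw":1},{"tx":0.159,"ty":0.002,"tz":-0.0025,"wx":0,"wy":0,"wz":0,"claw":1},{"tx":0.1604,"ty":0.002,"tz":-0.0025,"wx":0,"wy":0,"wz":0,"claw":1}]'
python3 -c "
from h import *
go(.496,-.393,.034,8.1)
cv2.imwrite('pics/s4.png',cv2.resize(bot.grab_frame('side')[234:384,170:350],None,fx=4,fy=4))"
```

```text
clock: 5.7
position: [0.4982, -0.39, 0.0362]
tool_rot: [-2.958, 1.57, 1.897]
force: [-0.6, -0.2, -1.6]
grip_width: 0.0537
clk 5.7 p [ 0.4982 -0.39    0.0362] yaw 8.2 F [-0.6 -0.2 -1.6] w 0.0537 q [ 0.36  0.84  0.32  1.72 -0.4   0.65  1.05]
 tx,ty,tz [ 0.0022 -0.0026  0.0026]  w [ 0.09 -0.06  0.01]  rows>= 0.1
```

View pics/s4.png

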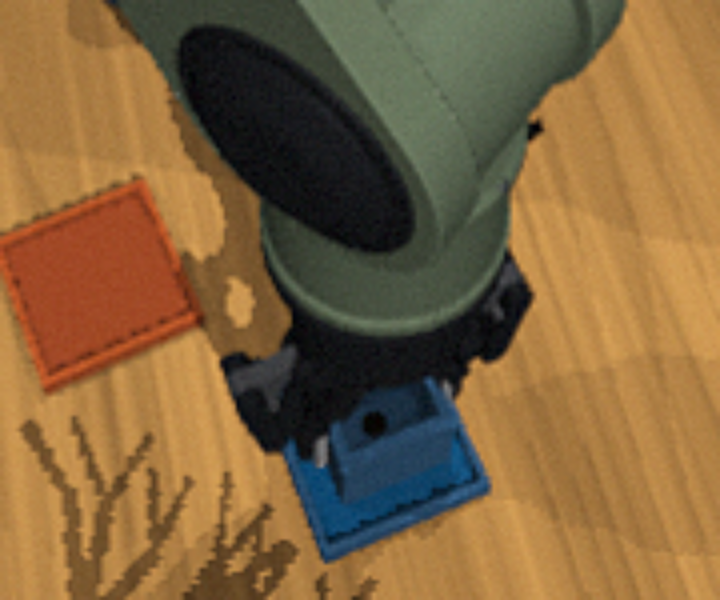

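```bash
python3 -c "
from h import *
c=bot.get_calibration('side')
f=lambda a:(np.array(a)+.5)/4-.5+[170,234]
print('pot lower front edge',ray(c,f([[342,502],[455,455]]),.012)*1000)
print('pot upper front edge',ray(c,f([[330,448],[452,413]]),.059)*1000)
print('tray front',ray(c,f([[328,560],[490,488]]),.01)*1000)
print('tray outer left corner',ray(c,f([[287,448]]),.01)*1000)
"
```

```text
pot lower front edge [[ 474.85994964 -417.74824476]
 [ 531.5794577  -410.19117644]]
pot upper front edge [[ 471.18770985 -409.79314431]
 [ 528.08390176 -408.25127862]]
tray front [[ 462.70218644 -440.02136088]
 [ 543.28153118 -427.98877823]]
tray outer left corner [[ 455.92893113 -386.76800363]]
```

```bash
python3 -m creep '[{"tx":0,"ty":-0.001,"tz":0.003,"wx":0,"wy":0,"wz":0,"claw":1},{"tx":0.0012,"ty":-0.001,"tz":0.003,"wx":0,"wy":0,"wz":0,"claw":1},{"tx":0.0022,"ty":-0.001,"tz":0.003,"wx":0,"wy":0,"wz":0,"claw":1},{"tx":0.0022,"ty":-0.001,"tz":0.003,"wx":0,"wy":0,"wz":0,"claw":1}]'
python3 -c "
from h import *
go(.496,-.393,.034,8.1)"
```

```text
clock: 6.15
position: [0.4976, -0.3934, 0.0341]
tool_rot: [3.136, 1.57, 1.708]
force: [-0.3, -0.6, -0.4]
grip_width: 0.0538
clk 6.15 p [ 0.4976 -0.3934  0.0341] yaw 8.2 F [-0.3 -0.6 -0.4] w 0.0538 q [ 0.37  0.85  0.32  1.71 -0.4   0.65  1.05]
 tx,ty,tz [ 0.0001 -0.0016 -0.0007]  w [ 0.07 -0.04 -0.  ]  rows>= 0.0
```

```bash
python3 -m creep '[{"tx":0.001,"ty":0,"tz":0,"wx":0,"wy":0,"wz":0,"claw":1},{"tx":0.001,"ty":0,"tz":0,"wx":0,"wy":0,"wz":0,"claw":1}]'
python3 -c "
from h import *
go(.496,-.393,.034,8.1)"
```

```text
clock: 6.35
position: [0.4976, -0.3935, 0.0341]
tool_rot: [2.747, 1.57, 1.318]
force: [-4.3, 3.4, 16.5]
grip_width: 0.0536
clk 6.35 p [ 0.4976 -0.3935  0.0341] yaw 8.2 F [-4.3  3.4 16.5] w 0.0536 q [ 0.37  0.85  0.32  1.71 -0.4   0.65  1.05]
 tx,ty,tz [ 0.0001 -0.0016 -0.0007]  w [ 0.07 -0.05 -0.02]  rows>= 0.0
```

In contact with the tray floor. Release and rise.

```bash
python3 -m creep '[{"tx":0,"ty":0,"tz":0,"wx":0,"wy":0,"wz":0,"claw":0.5},{"tx":0,"ty":0,"tz":0,"wx":0,"wy":0,"wz":0,"claw":0},{"tx":0,"ty":0,"tz":0,"wx":0,"wy":0,"wz":0,"claw":0},{"tx":0,"ty":0,"tz":0,"wx":0,"wy":0,"wz":0,"claw":0},{"tx":0,"ty":0,"tz":0,"wx":0,"wy":0,"wz":0,"claw":0}]'
python3 -m creep '[{"tx":-0.03,"ty":0,"tz":0,"wx":0,"wy":0,"wz":0,"claw":0},{"tx":-0.08,"ty":0,"tz":0,"wx":0,"wy":0,"wz":0,"claw":0},{"tx":-0.13,"ty":0,"tz":0,"wx":0,"wy":0,"wz":0,"claw":0},{"tx":-0.165,"ty":0,"tz":0,"wx":0,"wy":0,"wz":0,"claw":0},{"tx":-0.165,"ty":0,"tz":0,"wx":0,"wy":0,"wz":0,"claw":0}]'
python3 -c "
from h import *
go(.654,-.1365,.2,0)
c=bot.get_calibration('wrist')
cv2.imwrite('pics/w5.png',bot.grab_frame('wrist'));np.savez('w5',R=c['R'],t=c['t'])"
```

```text
clock: 6.85
position: [0.4976, -0.3935, 0.034]
tool_rot: [2.852, 1.57, 1.423]
force: [-0.1, -0.3, -0.3]
grip_width: 0.0853
clock: 7.35
position: [0.4991, -0.395, 0.2041]
tool_rot: [0.986, 1.564, -0.443]
force: [-0.7, 0.2, -0.5]
grip_width: 0.0856
clk 7.35 p [ 0.4991 -0.395   0.2041] yaw 8.2 F [-0.7  0.2 -0.5] w 0.0856 q [ 0.3   0.62  0.43  1.63 -0.31  0.94  0.98]
 tx,ty,tz [ 0.0043  0.19   -0.234 ]  w [ 8.15  0.19 -0.34]  rows>= 6.0
```

View pics/w5.png

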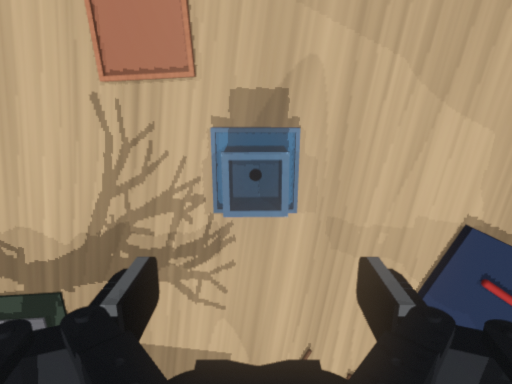

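```bash
python3 -c "
from h import *
c=dict(bot.get_calibration('wrist'));z=np.load('w5.npz');c['R']=z['R'];c['t']=z['t']
pot=ray(c,[[222,152],[290,152],[288,216],[223,216]],.057)*1000
tr=ray(c,[[211,128],[300,127.5],[297,213],[214,214]],.01)*1000
for a in(pot,tr): print(a.mean(0).round(1),cv2.minAreaRect(a.astype(np.float32)))
print('tsq', ray(c,[[99,80],[193,76]],.01))
"
```

```text
[ 497.1 -390.9] ((496.89166259765625, -390.885498046875), (55.74819564819336, 54.99073028564453), 8.027950286865234)
[ 496.8 -390.4] ((496.67584228515625, -390.5553894042969), (83.22240447998047, 84.89955139160156), 8.220677375793457)
tsq [[ 0.34794206 -0.32751958]
 [ 0.42969122 -0.31199766]]
```

The pot is centred in the blue square tray to within 1 mm and its edges are parallel. Next is the terracotta square pot.

```bash
python3 -m creep '[{"tx":0.004,"ty":0.19,"tz":-0.234,"wx":8.2,"wy":0,"wz":0,"claw":0},{"tx":0.004,"ty":0.19,"tz":-0.234,"wx":8.2,"wy":0,"wz":0,"claw":0},{"tx":0.004,"ty":0.19,"tz":-0.234,"wx":8.2,"wy":0,"wz":0,"claw":0},{"tx":0.004,"ty":0.19,"tz":-0.234,"wx":8.2,"wy":0,"wz":0,"claw":0},{"tx":0.004,"ty":0.19,"tz":-0.234,"wx":8.2,"wy":0,"wz":-0.3,"claw":0},{"tx":0.004,"ty":0.19,"tz":-0.234,"wx":8.2,"wy":0,"wz":-0.3,"claw":0},{"tx":0.004,"ty":0.19,"tz":-0.234,"wx":8.2,"wy":0,"wz":-0.3,"claw":0},{"tx":0.004,"ty":0.19,"tz":-0.234,"wx":8.2,"wy":0,"wz":-0.3,"claw":0}]'
python3 -c "
from h import *
go(.654,-.1365,.2,0)
c=bot.get_calibration('wrist')
cv2.imwrite('pics/w6.png',bot.grab_frame('wrist'));np.savez('w6',R=c['R'],t=c['t'])"
```

```text
clock: 8.2
position: [0.6532, -0.134, 0.1961]
tool_rot: [-1.232, 1.567, -2.801]
force: [-0.5, -1.8, -0.7]
grip_width: 0.0857
clk 8.2 p [ 0.6532 -0.134   0.1961] yaw 0.1 F [-0.5 -1.8 -0.7] w 0.0857 q [-0.18  0.69  0.47  1.54 -0.35  0.99  0.4 ]
 tx,ty,tz [-0.0039  0.0008  0.0025]  w [0.12 0.07 0.21]  rows>= 0.1
```

View pics/w6.png

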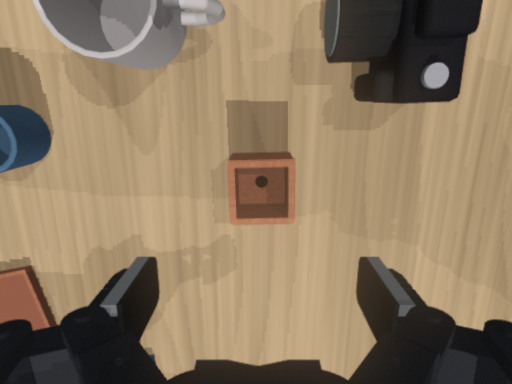

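```bash
python3 -c "
from h import *
c=dict(bot.get_calibration('wrist'));z=np.load('w6.npz');c['R']=z['R'];c['t']=z['t']
pot=ray(c,[[228,159],[295.5,158],[296,222.5],[229.5,223.5]],.052)*1000
for a in(pot,): print(a.mean(0).round(1),cv2.minAreaRect(a.astype(np.float32)))
go(pot[:,0].mean()/1000,pot[:,1].mean()/1000,.03,0)
"
```

```text
[ 655.7 -134.4] ((655.6904907226562, -134.3481903076172), (56.700435638427734, 55.47718048095703), 1.1149569749832153)
clk 8.25 p [ 0.6526 -0.1357  0.1965] yaw -0.0 F [-0.5 -0.5 -0.7] w 0.0856 q [-0.17  0.69  0.47  1.54 -0.35  0.99  0.4 ]
 tx,ty,tz [ 0.1665  0.0036 -0.0016]  w [-0.01  0.1   0.19]  rows>= 3.3
```

```bash
python3 -m creep '[{"tx":0.05,"ty":0.0027,"tz":-0.0005,"wx":-0.5,"wy":0,"wz":0,"claw":0},{"tx":0.09,"ty":0.0027,"tz":-0.0005,"wx":-0.5,"wy":0,"wz":0,"claw":0},{"tx":0.12,"ty":0.0027,"tz":-0.0005,"wx":-0.5,"wy":0,"wz":0.2,"claw":0},{"tx":0.145,"ty":0.0027,"tz":-0.0005,"wx":-0.5,"wy":0,"wz":0.2,"claw":0},{"tx":0.16,"ty":0.0027,"tz":-0.0005,"wx":-0.5,"wy":0,"wz":0.2,"claw":0},{"tx":0.168,"ty":0.0027,"tz":-0.0005,"wx":-0.5,"wy":0,"wz":0.2,"claw":0},{"tx":0.168,"ty":0.0027,"tz":-0.0005,"wx":-0.5,"wy":0,"wz":0.2,"claw":0}]'
python3 -m creep '[{"tx":0,"ty":0,"tz":0,"wx":0,"wy":0,"wz":0,"claw":1},{"tx":0,"ty":0,"tz":0,"wx":0,"wy":0,"wz":0,"claw":1},{"tx":0,"ty":0,"tz":0,"wx":0,"wy":0,"wz":0,"claw":1},{"tx":0,"ty":0,"tz":0,"wx":0,"wy":0,"wz":0,"claw":1},{"tx":0,"ty":0,"tz":0,"wx":0,"wy":0,"wz":0,"claw":1},{"tx":0,"ty":0,"tz":0,"wx":0,"wy":0,"wz":0,"claw":1}]' 40
python3 -c "
from h import *
go(.381,-.280,.2,10.8)"
```

```text
clock: 8.95
position: [0.6543, -0.1362, 0.0281]
tool_rot: [-0.322, 1.569, -1.885]
force: [0.9, 0.4, 0.2]
grip_width: 0.0855
clock: 9.55
position: [0.655, -0.1365, 0.0294]
tool_rot: [0.453, 1.568, -1.11]
force: [-1.3, -0.9, 7.6]
grip_width: 0.0538
clk 9.55 p [ 0.655  -0.1365  0.0294] yaw 0.4 F [-1.3 -0.9  7.6] w 0.0538 q [-0.11  0.9   0.37  1.62 -0.44  0.71  0.48]
 tx,ty,tz [-0.1706 -0.2749  0.1418]  w [-10.36   0.13  -0.05]  rows>= 7.1
```

```bash
python3 -m creep '[{"tx":-0.015,"ty":0,"tz":0,"wx":0,"wy":0,"wz":0,"claw":1},{"tx":-0.05,"ty":0,"tz":0,"wx":0,"wy":0,"wz":0,"claw":1},{"tx":-0.1,"ty":0,"tz":0,"wx":0,"wy":0,"wz":0,"claw":1},{"tx":-0.145,"ty":-0.02,"tz":0.01,"wx":-1,"wy":0,"wz":0,"claw":1},{"tx":-0.17,"ty":-0.055,"tz":0.03,"wx":-3,"wy":0,"wz":0,"claw":1},{"tx":-0.17,"ty":-0.1,"tz":0.05,"wx":-5,"wy":0,"wz":0,"claw":1},{"tx":-0.17,"ty":-0.14,"tz":0.07,"wx":-7,"wy":0,"wz":0,"claw":1},{"tx":-0.17,"ty":-0.185,"tz":0.095,"wx":-10.4,"wy":0,"wz":0,"claw":1}]'
python3 -c "
from h import *
go(.381,-.280,.2,10.8)"
```

```text
clock: 10.35
position: [0.4705, -0.2318, 0.2009]
tool_rot: [0.749, 1.567, -0.63]
force: [-0.4, -1.4, -1.7]
grip_width: 0.0539
clk 10.35 p [ 0.4705 -0.2318  0.2009] yaw 11.0 F [-0.4 -1.4 -1.7] w 0.0539 q [ 0.01  0.46  0.45  1.93 -0.27  0.8   0.8 ]
 tx,ty,tz [ 0.0007 -0.0971  0.0303]  w [ 0.19  0.16 -0.15]  rows>= 2.0
```

```bash
python3 -m creep '[{"tx":0,"ty":-0.045,"tz":0.014,"wx":0.2,"wy":0,"wz":0,"claw":1},{"tx":0,"ty":-0.08,"tz":0.025,"wx":0.2,"wy":0,"wz":0,"claw":1},{"tx":0,"ty":-0.097,"tz":0.03,"wx":0.2,"wy":0,"wz":0,"claw":1},{"tx":0,"ty":-0.097,"tz":0.03,"wx":0.2,"wy":0,"wz":0,"claw":1}]'
python3 -c "
from h import *
go(.381,-.280,.035,10.8)
c=bot.get_calibration('wrist')
cv2.imwrite('pics/w7.png',bot.grab_frame('wrist'))"
```

```text
clock: 10.75
position: [0.3793, -0.281, 0.2018]
tool_rot: [0.872, 1.566, -0.514]
force: [1.0, 0.1, -2.9]
grip_width: 0.0536
clk 10.75 p [ 0.3793 -0.281   0.2018] yaw 10.6 F [ 1.   0.1 -2.9] w 0.0536 q [ 0.14  0.38  0.47  2.06 -0.25  0.75  0.95]
 tx,ty,tz [ 0.1669  0.0012 -0.0012]  w [-0.21  0.18 -0.22]  rows>= 3.3
```

View pics/w7.png

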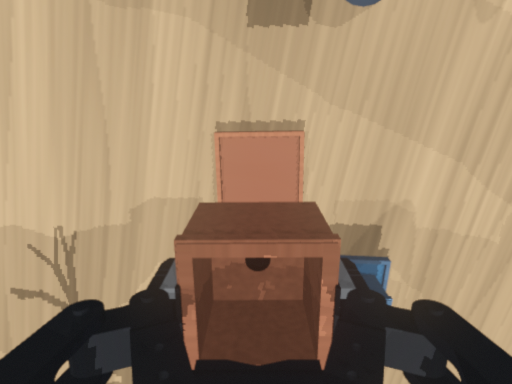

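```bash
python3 -c "
from h import *
s=bot.observe();R=Ro.from_euler('xyz',s['tool_rot']).as_matrix();p=s['position']
c=bot.get_calibration('wrist')
def T(uv,z): return [(R.T@(np.r_[q,p[2]]-p)*1000).round(1)[1:] for q in ray(c,uv,z)]
print('tray',T([[214.5,131],[304,131]],.01)); print('pot',T([[177,239],[339,239]],p[2]+.023))
go(.381,-.28,.035,10.8)
"
```

```text
tray [array([-39.7, -44.5]), array([ 43.1, -44.5])]
pot [array([-27.1, -30.1]), array([ 25.9, -29.9])]
clk 10.8 p [ 0.3809 -0.2801  0.2017] yaw 10.7 F [ 0.2  0.7 -2.7] w 0.0534 q [ 0.14  0.38  0.47  2.06 -0.25  0.75  0.95]
 tx,ty,tz [ 0.1667 -0.0006 -0.0006]  w [-0.1   0.18 -0.24]  rows>= 3.3
```

```bash
python3 -m creep '[{"tx":0.05,"ty":0.0005,"tz":0,"wx":0,"wy":0.2,"wz":-0.2,"claw":1},{"tx":0.09,"ty":0.0005,"tz":0,"wx":0,"wy":0.2,"wz":-0.2,"claw":1},{"tx":0.12,"ty":0.0005,"tz":0,"wx":0,"wy":0.2,"wz":-0.2,"claw":1},{"tx":0.14,"ty":0.0005,"tz":0,"wx":0,"wy":0.2,"wz":-0.2,"claw":1},{"tx":0.155,"ty":0.0005,"tz":0,"wx":0,"wy":0.2,"wz":-0.2,"claw":1},{"tx":0.162,"ty":0.0005,"tz":0,"wx":0,"wy":0.2,"wz":-0.2,"claw":1},{"tx":0.1645,"ty":0.0005,"tz":0,"wx":0,"wy":0.2,"wz":-0.2,"claw":1},{"tx":0.1645,"ty":0.0005,"tz":0,"wx":0,"wy":0.2,"wz":-0.2,"claw":1}]'
python3 -c "
from h import *
go(.3815,-.280,.0345,10.8)"
```

```text
clock: 11.6
position: [0.3828, -0.2803, 0.0374]
tool_rot: [1.724, 1.57, 0.341]
force: [-1.1, 0.2, -1.7]
grip_width: 0.0538
clk 11.6 p [ 0.3828 -0.2803  0.0374] yaw 10.7 F [-1.1  0.2 -1.7] w 0.0538 q [ 0.32  0.68  0.26  2.14 -0.45  0.38  1.12]
 tx,ty,tz [ 0.0029 -0.0012 -0.0005]  w [-0.07 -0.01 -0.06]  rows>= 0.1
```

```bash
python3 -m creep '[{"tx":0.001,"ty":-0.0012,"tz":0,"wx":0,"wy":0,"wz":0,"claw":1},{"tx":0.002,"ty":-0.0012,"tz":0,"wx":0,"wy":0,"wz":0,"claw":1},{"tx":0.003,"ty":-0.0012,"tz":0,"wx":0,"wy":0,"wz":0,"claw":1},{"tx":0.0037,"ty":-0.0012,"tz":0,"wx":0,"wy":0,"wz":0,"claw":1},{"tx":0.0037,"ty":-0.0012,"tz":0,"wx":0,"wy":0,"wz":0,"claw":1}]'
python3 -c "
from h import *
go(.3815,-.280,.0345,10.8)"
```

```text
clock: 12.1
position: [0.3818, -0.2805, 0.0344]
tool_rot: [1.61, 1.569, 0.226]
force: [-1.7, 2.6, 17.0]
grip_width: 0.0535
clk 12.1 p [ 0.3818 -0.2805  0.0344] yaw 10.7 F [-1.7  2.6 17. ] w 0.0535 q [ 0.32  0.68  0.25  2.14 -0.45  0.37  1.13]
 tx,ty,tz [-0.0001 -0.0002 -0.0006]  w [-0.07 -0.   -0.11]  rows>= 0.0
```

```bash
python3 -m creep '[{"tx":0,"ty":0,"tz":0,"wx":0,"wy":0,"wz":0,"claw":0.5},{"tx":0,"ty":0,"tz":0,"wx":0,"wy":0,"wz":0,"claw":0},{"tx":0,"ty":0,"tz":0,"wx":0,"wy":0,"wz":0,"claw":0},{"tx":0,"ty":0,"tz":0,"wx":0,"wy":0,"wz":0,"claw":0},{"tx":0,"ty":0,"tz":0,"wx":0,"wy":0,"wz":0,"claw":0}]'
python3 -m creep '[{"tx":-0.03,"ty":0,"tz":0,"wx":0,"wy":0,"wz":0,"claw":0},{"tx":-0.08,"ty":0,"tz":0,"wx":0,"wy":0,"wz":0,"claw":0},{"tx":-0.13,"ty":0,"tz":0,"wx":0,"wy":0,"wz":0,"claw":0},{"tx":-0.165,"ty":0,"tz":0,"wx":0,"wy":0,"wz":0,"claw":0},{"tx":-0.165,"ty":0,"tz":0,"wx":0,"wy":0,"wz":0,"claw":0},{"tx":-0.165,"ty":0,"tz":0,"wx":0,"wy":0,"wz":0,"claw":0}]'
python3 -c "
from h import *
go(.4355,-.095,.2,0)
c=bot.get_calibration('wrist')
cv2.imwrite('pics/w8.png',bot.grab_frame('wrist'));np.savez('w8',R=c['R'],t=c['t'])"
```

```text
clock: 12.6
position: [0.3818, -0.2805, 0.0343]
tool_rot: [1.628, 1.569, 0.244]
force: [-0.3, -0.0, 1.7]
grip_width: 0.0854
clock: 13.2
position: [0.3819, -0.2804, 0.1997]
tool_rot: [1.447, 1.568, 0.064]
force: [-0.3, 0.1, -1.1]
grip_width: 0.0856
clk 13.2 p [ 0.3819 -0.2804  0.1997] yaw 10.8 F [-0.3  0.1 -1.1] w 0.0856 q [ 0.13  0.39  0.49  2.06 -0.27  0.75  0.97]
 tx,ty,tz [-1.000e-04  8.730e-02 -1.721e-01]  w [ 1.077e+01  1.000e-02 -1.800e-01]  rows>= 3.9
```

View pics/w8.png

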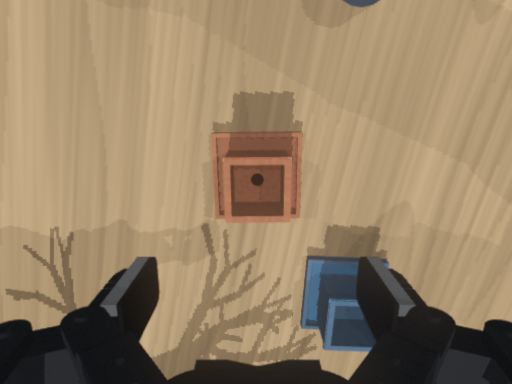

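```bash
python3 -c "
from h import *
c=dict(bot.get_calibration('wrist'));z=np.load('w8.npz');c['R']=z['R'];c['t']=z['t']
pot=ray(c,[[222,158],[292,158],[290,221],[224,221]],.057)*1000
tr=ray(c,[[211,133],[302,132],[299,217],[215,219]],.01)*1000
for a in(pot,tr): print(a.mean(0).round(1),cv2.minAreaRect(a.astype(np.float32)))
"
```

```text
[ 381.  -279.1] ((380.96563720703125, -279.1335144042969), (56.04999542236328, 53.723388671875), 10.722179412841797)
[ 380.7 -278.5] ((380.83538818359375, -278.79046630859375), (83.77497863769531, 84.42584991455078), 11.166460990905762)
```

```bash
python3 -m creep '[{"tx":0,"ty":0.087,"tz":-0.172,"wx":10.8,"wy":0,"wz":-0.2,"claw":0},{"tx":0,"ty":0.087,"tz":-0.172,"wx":10.8,"wy":0,"wz":-0.2,"claw":0},{"tx":0,"ty":0.087,"tz":-0.172,"wx":10.8,"wy":0,"wz":-0.2,"claw":0},{"tx":0,"ty":0.087,"tz":-0.172,"wx":10.8,"wy":0,"wz":-0.2,"claw":0},{"tx":0,"ty":0.087,"tz":-0.172,"wx":10.8,"wy":0,"wz":-0.2,"claw":0},{"tx":0,"ty":0.087,"tz":-0.172,"wx":10.8,"wy":0,"wz":-0.2,"claw":0},{"tx":0,"ty":0.087,"tz":-0.172,"wx":10.8,"wy":0,"wz":-0.2,"claw":0}]'
python3 -c "
from h import *
go(.4355,-.095,.03,0)
c=bot.get_calibration('wrist')
cv2.imwrite('pics/w9.png',bot.grab_frame('wrist'));np.savez('w9',R=c['R'],t=c['t'])"
```

```text
clock: 13.95
position: [0.4342, -0.0958, 0.1984]
tool_rot: [-1.58, 1.567, 3.131]
force: [0.5, -0.6, 0.9]
grip_width: 0.0853
clk 13.95 p [ 0.4342 -0.0958  0.1984] yaw -0.1 F [ 0.5 -0.6  0.9] w 0.0853 q [-0.34  0.35  0.53  2.12 -0.27  0.73  0.36]
 tx,ty,tz [ 0.1684  0.0019 -0.0008]  w [-0.11 -0.    0.2 ]  rows>= 3.4
```

View pics/w9.png

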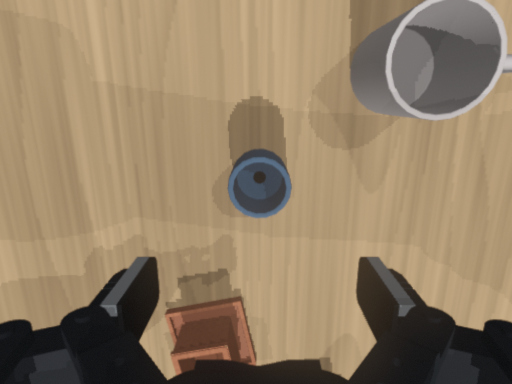

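The terracotta square pot is centred within 1 mm. The blue round pot's rim centre is at (260,187).

```bash
python3 -c "
from h import *
c=dict(bot.get_calibration('wrist'));z=np.load('w9.npz');c['R']=z['R'];c['t']=z['t']
print(ray(c,[[260,187.5],[228,187],[292,187]],.052)*1000)
go(.4355,-.094,.0285,0)
"
```

```text
[[434.84793983 -93.04538259]
 [408.18715879 -92.58661109]
 [461.48487972 -92.64815564]]
clk 14.0 p [ 0.4342 -0.0961  0.1986] yaw -0.2 F [-0.2  0.5 -0.1] w 0.0854 q [-0.34  0.35  0.53  2.12 -0.27  0.73  0.36]
 tx,ty,tz [ 0.1701  0.0018 -0.0021]  w [-0.16 -0.    0.18]  rows>= 3.4
```

```bash
python3 -m creep '[{"tx":0.05,"ty":0.001,"tz":-0.003,"wx":0,"wy":0,"wz":0,"claw":0},{"tx":0.09,"ty":0.001,"tz":-0.003,"wx":0,"wy":0,"wz":0.2,"claw":0},{"tx":0.12,"ty":0.001,"tz":-0.003,"wx":0,"wy":0,"wz":0.2,"claw":0},{"tx":0.145,"ty":0.001,"tz":-0.003,"wx":0,"wy":0,"wz":0.2,"claw":0},{"tx":0.162,"ty":0.001,"tz":-0.003,"wx":0,"wy":0,"wz":0.2,"claw":0},{"tx":0.17,"ty":0.001,"tz":-0.003,"wx":0,"wy":0,"wz":0.2,"claw":0},{"tx":0.17,"ty":0.001,"tz":-0.003,"wx":0,"wy":0,"wz":0.2,"claw":0}]'
python3 -m creep '[{"tx":0,"ty":0,"tz":0,"wx":0,"wy":0,"wz":0,"claw":1},{"tx":0,"ty":0,"tz":0,"wx":0,"wy":0,"wz":0,"claw":1},{"tx":0,"ty":0,"tz":0,"wx":0,"wy":0,"wz":0,"claw":1},{"tx":0,"ty":0,"tz":0,"wx":0,"wy":0,"wz":0,"claw":1},{"tx":0,"ty":0,"tz":0,"wx":0,"wy":0,"wz":0,"claw":1},{"tx":0,"ty":0,"tz":0,"wx":0,"wy":0,"wz":0,"claw":1}]' 40
python3 -c "
from h import *
go(.353,.267,.21,37)"
```

```text
clock: 14.7
position: [0.434, -0.0941, 0.0279]
tool_rot: [-1.586, 1.57, 3.122]
force: [-1.0, 0.1, 0.8]
grip_width: 0.0852
clock: 15.3
position: [0.4345, -0.0943, 0.0289]
tool_rot: [1.054, 1.57, -0.522]
force: [-2.6, -1.2, 12.4]
grip_width: 0.0539
clk 15.3 p [ 0.4345 -0.0943  0.0289] yaw -0.3 F [-2.6 -1.2 12.4] w 0.0539 q [-0.11  0.67  0.25  2.21 -0.52  0.31  0.58]
 tx,ty,tz [-0.1812 -0.0832 -0.3608]  w [-3.728e+01  2.000e-02 -2.000e-02]  rows>= 8.2
```

```bash
python3 -m creep '[{"tx":-0.015,"ty":0,"tz":0,"wx":0,"wy":0,"wz":0,"claw":1},{"tx":-0.05,"ty":0,"tz":0,"wx":0,"wy":0,"wz":0,"claw":1},{"tx":-0.1,"ty":0,"tz":0,"wx":0,"wy":0,"wz":0,"claw":1},{"tx":-0.145,"ty":0.005,"tz":-0.02,"wx":-2,"wy":0,"wz":0,"claw":1},{"tx":-0.175,"ty":0.01,"tz":-0.055,"wx":-6,"wy":0,"wz":0,"claw":1},{"tx":-0.18,"ty":0.015,"tz":-0.1,"wx":-12,"wy":0,"wz":0,"claw":1},{"tx":-0.18,"ty":0.02,"tz":-0.145,"wx":-18,"wy":0,"wz":0,"claw":1},{"tx":-0.18,"ty":0.024,"tz":-0.185,"wx":-24,"wy":0,"wz":0,"claw":1}]'
python3 -c "
from h import *
go(.353,.267,.2,37)"
```

```text
clock: 16.1
position: [0.4592, 0.0932, 0.21]
tool_rot: [1.662, 1.568, 0.511]
force: [1.2, -1.3, -1.7]
grip_width: 0.0538
clk 16.1 p [0.4592 0.0932 0.21  ] yaw 24.0 F [ 1.2 -1.3 -1.7] w 0.0538 q [-0.67  0.35  0.43  2.06 -0.21  0.77  0.31]
 tx,ty,tz [ 0.01   -0.0263 -0.202 ]  w [-12.97   0.    -0.13]  rows>= 4.1
```

```bash
python3 -m creep '[{"tx":0.003,"ty":-0.006,"tz":-0.045,"wx":-4,"wy":0,"wz":0,"claw":1},{"tx":0.006,"ty":-0.012,"tz":-0.09,"wx":-8,"wy":0,"wz":0,"claw":1},{"tx":0.01,"ty":-0.018,"tz":-0.135,"wx":-13,"wy":0,"wz":0,"claw":1},{"tx":0.01,"ty":-0.023,"tz":-0.175,"wx":-13,"wy":0,"wz":0,"claw":1},{"tx":0.01,"ty":-0.026,"tz":-0.202,"wx":-13,"wy":0,"wz":0,"claw":1},{"tx":0.01,"ty":-0.026,"tz":-0.202,"wx":-13,"wy":0,"wz":0,"claw":1},{"tx":0.01,"ty":-0.026,"tz":-0.202,"wx":-13,"wy":0,"wz":0,"claw":1}]'
python3 -c "
from h import *
go(.353,.267,.0345,37)
c=bot.get_calibration('wrist')
cv2.imwrite('pics/w10.png',bot.grab_frame('wrist'));np.savez('w10',R=c['R'],t=c['t'])"
```

```text
clock: 16.8
position: [0.353, 0.2673, 0.2004]
tool_rot: [1.459, 1.568, 0.536]
force: [0.1, -0.3, -2.2]
grip_width: 0.0539
clk 16.8 p [0.353  0.2673 0.2004] yaw 37.1 F [ 0.1 -0.3 -2.2] w 0.0539 q [-1.05  0.32  0.33  2.12 -0.15  0.72  0.03]
 tx,ty,tz [ 1.659e-01 -6.000e-04  1.000e-04]  w [ 0.1   0.02 -0.16]  rows>= 3.3
```

View pics/w10.png

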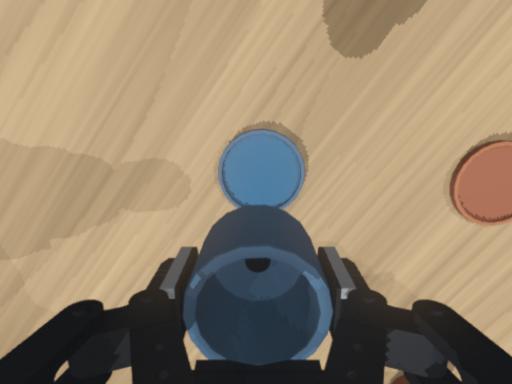

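The held pot's rim apex is at (258,246). The blue round tray's outer circle has its left edge at 219, right edge at 306 and top at 128.

```bash
python3 -c "
from h import *
s=bot.observe();R=Ro.from_euler('xyz',s['tool_rot']).as_matrix();p=s['position']
c=dict(bot.get_calibration('wrist'));z=np.load('w10.npz');c['R']=z['R'];c['t']=z['t']
def T(uv,z): return [(R.T@(np.r_[q,p[2]]-p)*1000).round(1)[1:] for q in ray(c,uv,z)]
im=cv2.imread('pics/w10.png');m=mask(im,'b');ks,_=cv2.findContours(m[:200].copy(),cv2.RETR_EXTERNAL,cv2.CHAIN_APPROX_NONE)
k=max(ks,key=cv2.contourArea)[:,0];k=k[k[:,1]<195]
P=np.array(T(k,.01));A=np.c_[2*P,np.ones(len(P))];q=np.linalg.lstsq(A,(P**2).sum(1),rcond=None)[0];print('tray fit',q[:2],np.sqrt(q[2]+q[:2]@q[:2]))
print('tray',T([[219,172],[306,172],[262,127.5]],.01)); print('pot',T([[258,246],[183.5,303],[332.5,303]],p[2]+.023))
go(.353,.267,.0345,37)
"
```

```text
tray fit [ 5.05067016 -6.29563596] 36.10366940969992
tray [array([-36.3,  -7.6]), array([46.8, -7.6]), array([  4.6, -49.3])]
pot [array([ -0.1, -28.3]), array([-25.9,  -6.8]), array([25.9, -6.8])]
clk 16.85 p [0.3535 0.2667 0.2003] yaw 37.0 F [ 1.  -0.3 -1.3] w 0.0539 q [-1.05  0.32  0.33  2.12 -0.15  0.72  0.03]
 tx,ty,tz [ 0.1658 -0.0006 -0.0006]  w [ 0.02  0.03 -0.16]  rows>= 3.3
```

```bash
python3 -c "
from h import *
for n in('top','side'):
  im=cv2.imread(f'pics/{n}0.png');c=bot.get_calibration(n)
  X=proj(c,[[.352,.268,.01],[.541,.394,.01]]);
  for (u,v),col in zip(X,'bt'):
    u,v=int(u),int(v);sub=im[v-22:v+22,u-25:u+25]
    h=cv2.cvtColor(cv2.resize(sub,None,fx=6,fy=6,interpolation=cv2.INTER_CUBIC),cv2.COLOR_BGR2HSV).astype(int)
    H,S=h[...,0],h[...,1]
    m=((H>85)&(H<125)&(S>60)) if col=='b' else ((H<9)|(H>170))&(S>90)
    ks,_=cv2.findContours((m*255).astype(np.uint8),cv2.RETR_EXTERNAL,cv2.CHAIN_APPROX_NONE)
    k=max(ks,key=cv2.contourArea)[:,0]
    P=ray(c,(k+.5)/6-.5+[u-25,v-22],.01)*1000
    A=np.c_[2*P,np.ones(len(P))];q=np.linalg.lstsq(A,(P**2).sum(1),rcond=None)[0];r=np.sqrt(q[2]+q[:2]@q[:2])
    print(n,col,q[:2].round(1),r.round(1),'minmax',P.min(0).round(),P.max(0).round())
"

```

```text
top b [354.3 271.8] 38.6 minmax [316. 233.] [392. 311.]
top t [565.4 398.1] 10.5 minmax [551. 381.] [578. 411.]
side b [353.  268.7] 43.2 minmax [312. 223.] [394. 314.]
side t [539.5 397.2] 31.3 minmax [500. 363.] [580. 437.]
```

```bash
python3 -m creep '[{"tx":0.05,"ty":0.003,"tz":-0.004,"wx":0,"wy":0,"wz":0,"claw":1},{"tx":0.09,"ty":0.003,"tz":-0.004,"wx":0,"wy":0,"wz":-0.2,"claw":1},{"tx":0.12,"ty":0.003,"tz":-0.004,"wx":0,"wy":0,"wz":-0.2,"claw":1},{"tx":0.14,"ty":0.003,"tz":-0.004,"wx":0,"wy":0,"wz":-0.2,"claw":1},{"tx":0.155,"ty":0.003,"tz":-0.004,"wx":0,"wy":0,"wz":-0.2,"claw":1},{"tx":0.161,"ty":0.003,"tz":-0.004,"wx":0,"wy":0,"wz":-0.2,"claw":1},{"tx":0.1635,"ty":0.003,"tz":-0.004,"wx":0,"wy":0,"wz":-0.2,"claw":1},{"tx":0.1635,"ty":0.003,"tz":-0.004,"wx":0,"wy":0,"wz":-0.2,"claw":1}]'
python3 -c "
from h import *
go(.3535,.272,.0335,37)
cv2.imwrite('pics/s11.png',cv2.resize(bot.grab_frame('side')[80:180,80:230],None,fx=5,fy=5))"
```

```text
clock: 17.65
position: [0.3543, 0.2716, 0.0372]
tool_rot: [-0.451, 1.57, -1.377]
force: [0.2, 1.1, -1.7]
grip_width: 0.0543
clk 17.65 p [0.3543 0.2716 0.0372] yaw 37.0 F [ 0.2  1.1 -1.7] w 0.0543 q [-0.91  0.64  0.16  2.2  -0.31  0.32  0.16]
 tx,ty,tz [ 0.0037 -0.0004 -0.0008]  w [-0.02  0.03  0.02]  rows>= 0.1
```

View pics/s11.png

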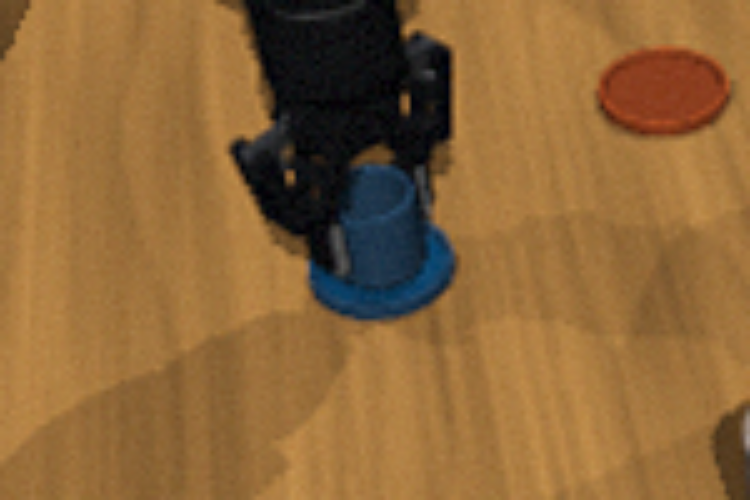

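The pot is over the middle of the blue round tray. Lowering it to contact and releasing.

```bash
python3 -m creep '[{"tx":0.001,"ty":-0.0004,"tz":0,"wx":0,"wy":0,"wz":0,"claw":1},{"tx":0.002,"ty":-0.0004,"tz":0,"wx":0,"wy":0,"wz":0,"claw":1},{"tx":0.003,"ty":-0.0004,"tz":0,"wx":0,"wy":0,"wz":0,"claw":1},{"tx":0.0037,"ty":-0.0004,"tz":0,"wx":0,"wy":0,"wz":0,"claw":1},{"tx":0.0037,"ty":-0.0004,"tz":0,"wx":0,"wy":0,"wz":0,"claw":1}]'
```

```text
clock: 18.2
position: [0.354, 0.2716, 0.034]
tool_rot: [0.766, 1.57, -0.159]
force: [-1.8, -0.6, 8.4]
grip_width: 0.0536
```

```bash
python3 -m creep '[{"tx":0,"ty":0,"tz":0,"wx":0,"wy":0,"wz":0,"claw":0.5},{"tx":0,"ty":0,"tz":0,"wx":0,"wy":0,"wz":0,"claw":0},{"tx":0,"ty":0,"tz":0,"wx":0,"wy":0,"wz":0,"claw":0},{"tx":0,"ty":0,"tz":0,"wx":0,"wy":0,"wz":0,"claw":0},{"tx":0,"ty":0,"tz":0,"wx":0,"wy":0,"wz":0,"claw":0}]'
python3 -m creep '[{"tx":-0.03,"ty":0,"tz":0,"wx":0,"wy":0,"wz":0,"claw":0},{"tx":-0.08,"ty":0,"tz":0,"wx":0,"wy":0,"wz":0,"claw":0},{"tx":-0.13,"ty":0,"tz":0,"wx":0,"wy":0,"wz":0,"claw":0},{"tx":-0.165,"ty":0,"tz":0,"wx":0,"wy":0,"wz":0,"claw":0},{"tx":-0.165,"ty":0,"tz":0,"wx":0,"wy":0,"wz":0,"claw":0},{"tx":-0.165,"ty":0,"tz":0,"wx":0,"wy":0,"wz":0,"claw":0}]'
python3 -c "
from h import *
go(.6545,.1665,.2,14)
c=bot.get_calibration('wrist')
cv2.imwrite('pics/w12.png',bot.grab_frame('wrist'));np.savez('w12',R=c['R'],t=c['t'])"
```

```text
clock: 18.7
position: [0.354, 0.2717, 0.034]
tool_rot: [0.821, 1.57, -0.104]
force: [-0.1, 0.1, 0.6]
grip_width: 0.0854
clock: 19.3
position: [0.3539, 0.272, 0.1994]
tool_rot: [1.753, 1.569, 0.828]
force: [-0.8, -0.7, -0.1]
grip_width: 0.0854
clk 19.3 p [0.3539 0.272  0.1994] yaw 37.0 F [-0.8 -0.7 -0.1] w 0.0854 q [-1.07  0.33  0.35  2.12 -0.17  0.72  0.04]
 tx,ty,tz [-0.0004  0.1765  0.2653]  w [23.03 -0.04 -0.1 ]  rows>= 6.4
```

View pics/w12.png

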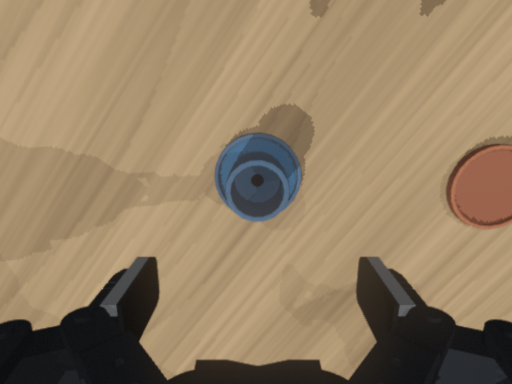

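```bash
python3 -c "
from h import *
c=dict(bot.get_calibration('wrist'));z=np.load('w12.npz');c['R']=z['R'];c['t']=z['t']
print('pot',ray(c,[[257.5,190.5],[225,190]],.057)*1000)
print('tray',ray(c,[[258,176],[215,176],[301,176],[258,133]],.01)*1000)
im=cv2.imread('pics/w12.png');ks=blobs(im,'t',1000);k=max(ks,key=cv2.contourArea)[:,0];k=k[k[:,0]<508]
P=ray(c,k,.01)*1000;A=np.c_[2*P,np.ones(len(P))];q=np.linalg.lstsq(A,(P**2).sum(1),rcond=None)[0];print('TRtray',q[:2],np.sqrt(q[2]+q[:2]@q[:2]))
"
```

```text
pot [[352.97995639 273.52204054]
 [331.37168399 257.78059939]]
tray [[352.47099368 275.1632433 ]
 [319.67353694 250.44901648]
 [385.29442169 299.87449021]
 [328.09588775 307.46064189]]
TRtray [538.61382504 400.63893371] 41.12623094346304
```

```bash
python3 -m creep '[{"tx":0,"ty":0.176,"tz":0.265,"wx":23,"wy":0,"wz":0,"claw":0},{"tx":0,"ty":0.176,"tz":0.265,"wx":23,"wy":0,"wz":0,"claw":0},{"tx":0,"ty":0.176,"tz":0.265,"wx":23,"wy":0,"wz":0,"claw":0},{"tx":0,"ty":0.176,"tz":0.265,"wx":23,"wy":0,"wz":0,"claw":0},{"tx":0,"ty":0.176,"tz":0.265,"wx":23,"wy":0,"wz":0,"claw":0},{"tx":0,"ty":0.176,"tz":0.265,"wx":23,"wy":0,"wz":0,"claw":0},{"tx":0,"ty":0.176,"tz":0.265,"wx":23,"wy":0,"wz":0,"claw":0},{"tx":0,"ty":0.176,"tz":0.265,"wx":23,"wy":0,"wz":0,"claw":0}]'
python3 -c "
from h import *
go(.6545,.1665,.0285,14)
c=bot.get_calibration('wrist')
cv2.imwrite('pics/w13.png',bot.grab_frame('wrist'));np.savez('w13',R=c['R'],t=c['t'])"
```

```text
clock: 20.15
position: [0.655, 0.1633, 0.1957]
tool_rot: [-0.954, 1.567, -2.283]
force: [0.2, -0.2, -0.5]
grip_width: 0.0854
clk 20.15 p [0.655  0.1633 0.1957] yaw 13.8 F [ 0.2 -0.2 -0.5] w 0.0854 q [-0.6   0.7   0.44  1.52 -0.33  1.    0.17]
 tx,ty,tz [ 0.1672  0.0007 -0.0035]  w [-0.17  0.11  0.16]  rows>= 3.3
```

View pics/w13.png

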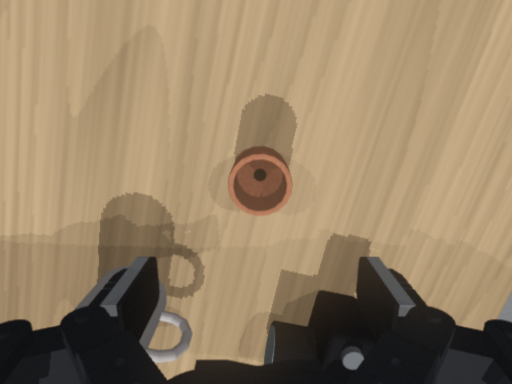

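Blue round is centred within about 2 mm. The terracotta round pot's rim centre is at (260,184.5).

```bash
python3 -c "
from h import *
c=dict(bot.get_calibration('wrist'));z=np.load('w13.npz');c['R']=z['R'];c['t']=z['t']
print(ray(c,[[260,184.5],[228.5,184],[292,184]],.052)*1000)
go(.6545,.1665,.0285,14)
"
```

```text
[[654.60091467 169.3792795 ]
 [629.34377773 163.58038673]
 [680.03633498 176.08968468]]
clk 20.2 p [0.6536 0.1646 0.196 ] yaw 13.9 F [-1.1  0.4  0.4] w 0.0852 q [-0.6   0.7   0.44  1.52 -0.33  1.    0.17]
 tx,ty,tz [ 0.1675  0.0018 -0.0018]  w [-0.09  0.06  0.18]  rows>= 3.3
```

```bash
python3 -m creep '[{"tx":0.05,"ty":0.002,"tz":-0.0028,"wx":0,"wy":0,"wz":0,"claw":0},{"tx":0.09,"ty":0.002,"tz":-0.0028,"wx":0,"wy":0,"wz":0.2,"claw":0},{"tx":0.12,"ty":0.002,"tz":-0.0028,"wx":0,"wy":0,"wz":0.2,"claw":0},{"tx":0.145,"ty":0.002,"tz":-0.0028,"wx":0,"wy":0,"wz":0.2,"claw":0},{"tx":0.16,"ty":0.002,"tz":-0.0028,"wx":0,"wy":0,"wz":0.2,"claw":0},{"tx":0.1675,"ty":0.002,"tz":-0.0028,"wx":0,"wy":0,"wz":0.2,"claw":0},{"tx":0.1675,"ty":0.002,"tz":-0.0028,"wx":0,"wy":0,"wz":0.2,"claw":0}]'
python3 -m creep '[{"tx":0,"ty":0,"tz":0,"wx":0,"wy":0,"wz":0,"claw":1},{"tx":0,"ty":0,"tz":0,"wx":0,"wy":0,"wz":0,"claw":1},{"tx":0,"ty":0,"tz":0,"wx":0,"wy":0,"wz":0,"claw":1},{"tx":0,"ty":0,"tz":0,"wx":0,"wy":0,"wz":0,"claw":1},{"tx":0,"ty":0,"tz":0,"wx":0,"wy":0,"wz":0,"claw":1},{"tx":0,"ty":0,"tz":0,"wx":0,"wy":0,"wz":0,"claw":1}]' 40
python3 -c "
from h import *
go(.539,.398,.2,36)"
```

```text
clock: 20.9
position: [0.6539, 0.1677, 0.028]
tool_rot: [-0.573, 1.57, -1.9]
force: [-0.1, 0.2, 0.1]
grip_width: 0.0853
clock: 21.5
position: [0.6545, 0.1679, 0.0294]
tool_rot: [0.94, 1.57, -0.388]
force: [-2.7, -0.4, 8.4]
grip_width: 0.0535
clk 21.5 p [0.6545 0.1679 0.0294] yaw 13.9 F [-2.7 -0.4  8.4] w 0.0535 q [-0.55  0.9   0.34  1.59 -0.41  0.71  0.23]
 tx,ty,tz [-0.1709 -0.0565 -0.251 ]  w [-22.07   0.05  -0.05]  rows>= 6.2
```

```bash
python3 -m creep '[{"tx":-0.015,"ty":0,"tz":0,"wx":0,"wy":0,"wz":0,"claw":1},{"tx":-0.05,"ty":0,"tz":0,"wx":0,"wy":0,"wz":0,"claw":1},{"tx":-0.1,"ty":0,"tz":0,"wx":0,"wy":0,"wz":0,"claw":1},{"tx":-0.145,"ty":-0.005,"tz":-0.02,"wx":-3,"wy":0,"wz":0,"claw":1},{"tx":-0.17,"ty":-0.013,"tz":-0.06,"wx":-7,"wy":0,"wz":0,"claw":1},{"tx":-0.17,"ty":-0.023,"tz":-0.105,"wx":-12,"wy":0,"wz":0,"claw":1},{"tx":-0.17,"ty":-0.033,"tz":-0.15,"wx":-17,"wy":0,"wz":0,"claw":1},{"tx":-0.17,"ty":-0.043,"tz":-0.19,"wx":-22,"wy":0,"wz":0,"claw":1}]'
python3 -c "
from h import *
go(.539,.398,.2,36)"
```

```text
clock: 22.3
position: [0.5656, 0.3442, 0.201]
tool_rot: [1.344, 1.568, 0.405]
force: [1.1, 0.1, -1.3]
grip_width: 0.0526
clk 22.3 p [0.5656 0.3442 0.201 ] yaw 36.2 F [ 1.1  0.1 -1.3] w 0.0526 q [-0.85  0.66  0.34  1.55 -0.25  0.97  0.2 ]
 tx,ty,tz [ 0.001   0.0103 -0.0591]  w [ 0.17  0.03 -0.14]  rows>= 1.2
```

```bash
python3 -m creep '[{"tx":0,"ty":0.006,"tz":-0.035,"wx":0,"wy":0,"wz":0,"claw":1},{"tx":0,"ty":0.01,"tz":-0.055,"wx":0,"wy":0,"wz":0,"claw":1},{"tx":0,"ty":0.0103,"tz":-0.059,"wx":0,"wy":0,"wz":0,"claw":1},{"tx":0,"ty":0.0103,"tz":-0.059,"wx":0,"wy":0,"wz":0,"claw":1}]'
python3 -c "
from h import *
go(.539,.398,.034,36)
s=bot.observe();R=Ro.from_euler('xyz',s['tool_rot']).as_matrix();p=s['position']
c=bot.get_calibration('wrist');im=bot.grab_frame('wrist')
cv2.imwrite('pics/w14.png',im)
np.savez('w14',R=c['R'],t=c['t'],Rt=R,p=p)"
```

```text
clock: 22.7
position: [0.5389, 0.3982, 0.202]
tool_rot: [1.351, 1.568, 0.413]
force: [0.6, -1.8, -2.2]
grip_width: 0.0531
clk 22.7 p [0.5389 0.3982 0.202 ] yaw 36.2 F [ 0.6 -1.8 -2.2] w 0.0531 q [-0.94  0.67  0.35  1.53 -0.25  0.98  0.11]
 tx,ty,tz [ 1.68e-01 -5.00e-04  1.00e-04]  w [ 0.22  0.04 -0.18]  rows>= 3.4
```

View pics/w14.png

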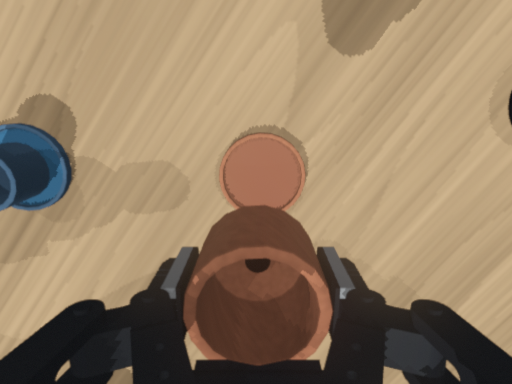

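```bash
python3 -m creep '[{"tx":0.05,"ty":0.0026,"tz":0,"wx":0,"wy":0,"wz":0,"claw":1},{"tx":0.09,"ty":0.0026,"tz":0,"wx":0,"wy":0,"wz":-0.2,"claw":1},{"tx":0.12,"ty":0.0026,"tz":0,"wx":0,"wy":0,"wz":-0.2,"claw":1},{"tx":0.14,"ty":0.0026,"tz":0,"wx":0,"wy":0,"wz":-0.2,"claw":1},{"tx":0.155,"ty":0.0026,"tz":0,"wx":0,"wy":0,"wz":-0.2,"claw":1},{"tx":0.162,"ty":0.0026,"tz":0,"wx":0,"wy":0,"wz":-0.2,"claw":1},{"tx":0.165,"ty":0.0026,"tz":0,"wx":0,"wy":0,"wz":-0.2,"claw":1},{"tx":0.165,"ty":0.0026,"tz":0,"wx":0,"wy":0,"wz":-0.2,"claw":1}]'
python3 -c "
from h import *
go(.541,.3995,.0335,36)
cv2.imwrite('pics/s15.png',cv2.resize(bot.grab_frame('side')[50:150,140:290],None,fx=5,fy=5))"
```

```text
clock: 23.55
position: [0.5426, 0.3988, 0.0375]
tool_rot: [0.211, 1.57, -0.729]
force: [0.1, -0.1, -0.7]
grip_width: 0.0532
clk 23.55 p [0.5426 0.3988 0.0375] yaw 36.1 F [ 0.1 -0.1 -0.7] w 0.0532 q [-0.89  0.88  0.27  1.6  -0.32  0.71  0.16]
 tx,ty,tz [ 0.004  -0.0008 -0.0015]  w [ 0.12  0.07 -0.01]  rows>= 0.1
```

View pics/s15.png

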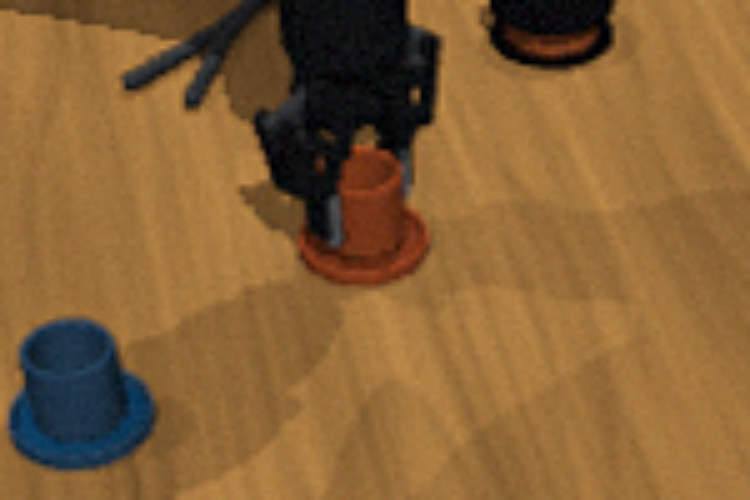

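```bash
python3 -m creep '[{"tx":0.001,"ty":-0.001,"tz":-0.0015,"wx":0,"wy":0,"wz":0,"claw":1},{"tx":0.002,"ty":-0.001,"tz":-0.0015,"wx":0,"wy":0,"wz":0,"claw":1},{"tx":0.003,"ty":-0.001,"tz":-0.0015,"wx":0,"wy":0,"wz":0,"claw":1},{"tx":0.004,"ty":-0.001,"tz":-0.0015,"wx":0,"wy":0,"wz":0,"claw":1},{"tx":0.004,"ty":-0.001,"tz":-0.0015,"wx":0,"wy":0,"wz":0,"claw":1}]'
```

```text
clock: 24.1
position: [0.541, 0.3997, 0.0344]
tool_rot: [0.842, 1.57, -0.098]
force: [-3.4, -1.5, 9.1]
grip_width: 0.053
```

```bash
python3 -m creep '[{"tx":0,"ty":0,"tz":0,"wx":0,"wy":0,"wz":0,"claw":0.5},{"tx":0,"ty":0,"tz":0,"wx":0,"wy":0,"wz":0,"claw":0},{"tx":0,"ty":0,"tz":0,"wx":0,"wy":0,"wz":0,"claw":0},{"tx":0,"ty":0,"tz":0,"wx":0,"wy":0,"wz":0,"claw":0},{"tx":0,"ty":0,"tz":0,"wx":0,"wy":0,"wz":0,"claw":0}]'
python3 -m creep '[{"tx":-0.03,"ty":0,"tz":0,"wx":0,"wy":0,"wz":0,"claw":0},{"tx":-0.08,"ty":0,"tz":0,"wx":0,"wy":0,"wz":0,"claw":0},{"tx":-0.13,"ty":0,"tz":0,"wx":0,"wy":0,"wz":0,"claw":0},{"tx":-0.165,"ty":0,"tz":0,"wx":0,"wy":0,"wz":0,"claw":0},{"tx":-0.165,"ty":0,"tz":0,"wx":0,"wy":0,"wz":0,"claw":0},{"tx":-0.165,"ty":0,"tz":0,"wx":0,"wy":0,"wz":0,"claw":0}]'
python3 -c "
from h import *
go(.6545,.1665,.2,14)
c=bot.get_calibration('wrist')
im=bot.grab_frame('wrist')
cv2.imwrite('pics/w16.png',im);np.savez('w16',R=c['R'],t=c['t'])
cv2.imwrite('pics/s16.png',bot.grab_frame('side'))"
```

```text
clock: 24.6
position: [0.541, 0.3997, 0.0343]
tool_rot: [0.761, 1.57, -0.179]
force: [-0.9, -0.1, 0.3]
grip_width: 0.0854
clock: 25.2
position: [0.5409, 0.3999, 0.2]
tool_rot: [1.32, 1.569, 0.38]
force: [-0.7, -0.6, -0.8]
grip_width: 0.0849
clk 25.2 p [0.5409 0.3999 0.2   ] yaw 36.1 F [-0.7 -0.6 -0.8] w 0.0849 q [-0.94  0.67  0.35  1.52 -0.26  0.99  0.11]
 tx,ty,tz [-0.     -0.0459  0.2555]  w [ 2.214e+01  1.000e-02 -1.200e-01]  rows>= 5.2
```

View pics/w16.png

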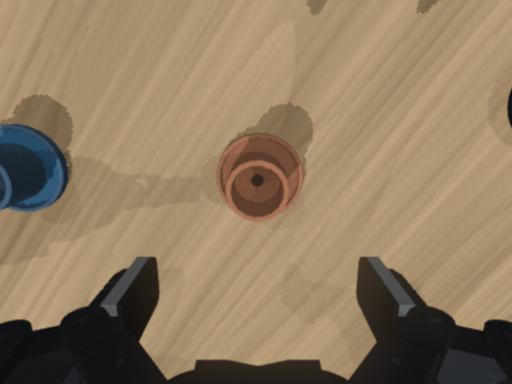

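View pics/s16.png

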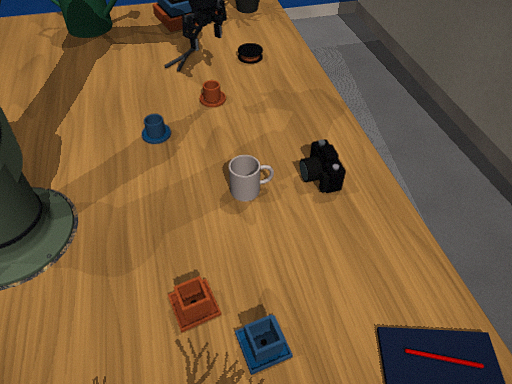

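```bash
python3 -c "
from h import *
c=dict(bot.get_calibration('wrist'));z=np.load('w16.npz');c['R']=z['R'];c['t']=z['t']
print('pot',ray(c,[[257.5,190.5]],.057)*1000,'tray',ray(c,[[260,176]],.01)*1000)
a=cv2.imread('pics/side0.png');b=cv2.imread('pics/s16.png')
d=cv2.absdiff(a,b).max(2); print('mug diff',d[150:200,225:275].mean(),'cam diff',d[135:195,298:345].mean())
bot.job_done()"
```

```text
pot [[540.14517072 401.21035834]] tray [[541.22758607 403.98320064]]
mug diff 6.0612 cam diff 8.082624113475177
the job is handed in; nothing more can be done
```

All four pots are standing in their matching trays and the job is handed in, at about 25 s on the robot's clock against the 120 s limit. No verdict is reported, so the figures below are my own last checks from the wrist camera.

| Pot | Offset from tray centre | Angle to tray |
|---|---|---|
| Blue square | about 0.6 mm | about 0.2° |
| Terracotta square | about 0.7 mm | about 0.4° |
| Blue round | about 2 mm | – |
| Terracotta round | about 3 mm | – |

- **Setting down:** each pot was lowered until the wrist force showed contact (8 to 17 N) before the fingers opened. In the last pictures all four stand upright, and the raised, open gripper touches nothing.
- **Mug and camera:** they look unmoved between the first and last side pictures. This was judged by eye and from a small average brightness difference, not by measuring their positions.
- **Disagreement:** the three cameras differed by up to about 7 mm on where the blue round tray was, and by less on the other trays and pots. I placed that pot at a compromise position and checked the result by comparing pot and tray in the same wrist picture.

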